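Sort stripped-out capacitors and connectors into a fresh carton and a slide-lid spares box

TASK

Put away the parts stripped from the unit: fold up all four sides of the grey carton until they stand fully upright, and open the wooden spares box by lifting the front of its sliding lid over the lip and drawing it out of its grooves without forcing it, then lay the lid flat on the bench with its pull bar up. Put every loose block capacitor on the bench inside the carton and every loose round connector inside the spares box, each resting below the rim, and leave the tools and other things on the bench where they are.

Things in the scene. Friction and masses are not known exactly. Their poses are not given: they have to be found in the camera images.
- box: wooden spares box, screwed to the bench: outside 156 (x) x 122 (y) x 62 mm, inside floor 144 x 98 at height 5. Origin under its centre; front = its -x side. Lid lies on ledges at height 44, in side grooves under rails (underside 57, top 62, gap between rails 102), so it can rise 8. Front wall ends in a lip (x -78 to -72) up to height 49, level with the lid's top; open above it. Back closed
- lid: plywood sliding lid of the spares box, 140 (x) x 110 (y) x 5 mm, 60 to 130 g; origin at the centre of its underside, axes along the box's. 2 mm play all round in its grooves. The lip stops it; lifted by 5 to 8 mm it clears the lip and slides out to the box's -x until its back edge has left the rails
- lid_pull (a point): middle of the pull bar on the lid's top: wooden bar 16 mm thick (x), 46 mm long (y), 24 mm high above the lid's top face, 25 mm in front of (-x) the lid's centre; this point is 14 mm above the lid's top face, 19 mm above its underside
- lid_front (a point): middle of the lid's front edge, on its underside (70 mm to -x from the lid's origin)
- carton: carton blank of grey corrugated plastic lying open on the right of the bench: base 110 (x) x 176 (y) x 5 mm, stuck to the bench, and four hinged sides, forming a cross. Origin under the base's centre. Folded up, its inside is 110 x 176 mm and the walls stand 45 mm above the base's top (their tabs 18 mm more)
- side_near (a joint): angle of the carton side hinged on the base's -x edge (55 mm from the origin, 5 mm up): 0 flat, 1.57 upright (stop). Starts at 0.18 to 0.5; stiff crease (0.05 N m), stays where left. Side 172 long, 45 wide, 5 mm thick (below the hinge line when flat, outside it when up); mid-edge a tab 30 mm wide along the hinge, 5 thick, sticks out 18 mm farther: pinch its 30 mm
- side_far (a joint): angle of the carton side hinged on the base's +x edge (55 mm from the origin, 5 mm up): 0 flat, 1.57 upright (stop). Starts at 0.18 to 0.5; stiff crease (0.05 N m), stays where left. Side 172 long, 45 wide, 5 mm thick (below the hinge line when flat, outside it when up); mid-edge a tab 30 mm wide along the hinge, 5 thick, sticks out 18 mm farther: pinch its 30 mm
- side_left (a joint): angle of the carton side hinged on the base's +y edge (88 mm from the origin, 5 mm up): 0 flat, 1.57 upright (stop). Starts at 0.18 to 0.5; stiff crease (0.05 N m), stays where left. Side 106 long, 45 wide, 5 mm thick (below the hinge line when flat, outside it when up); mid-edge a tab 30 mm wide along the hinge, 5 thick, sticks out 18 mm farther: pinch its 30 mm
- side_right (a joint): angle of the carton side hinged on the base's -y edge (88 mm from the origin, 5 mm up): 0 flat, 1.57 upright (stop). Starts at 0.18 to 0.5; stiff crease (0.05 N m), stays where left. Side 106 long, 45 wide, 5 mm thick (below the hinge line when flat, outside it when up); mid-edge a tab 30 mm wide along the hinge, 5 thick, sticks out 18 mm farther: pinch its 30 mm
- cap1: block capacitor: oblong steel can 46 (x) x 26 (y) x 40 mm (z); two brass studs 7 mm across, 8 mm high, 22 mm apart stand on its top (+z). Origin at the centre of the can, 20 mm above its base. 55 to 110 g. Starts upright on the bench, any yaw. May be absent (None)
- cap2: block capacitor: oblong steel can 46 (x) x 26 (y) x 40 mm (z); two brass studs 7 mm across, 8 mm high, 22 mm apart stand on its top (+z). Origin at the centre of the can, 20 mm above its base. 55 to 110 g. Starts upright on the bench, any yaw. May be absent (None)
- cap3: block capacitor: oblong steel can 46 (x) x 26 (y) x 40 mm (z); two brass studs 7 mm across, 8 mm high, 22 mm apart stand on its top (+z). Origin at the centre of the can, 20 mm above its base. 55 to 110 g. Starts upright on the bench, any yaw. May be absent (None)
- con1: round panel connector: dark barrel 26 mm across, 30 mm long (along z), on a square aluminium flange 32 x 32 x 4 mm at its foot; 34 mm high in all. Origin on the axis at mid height, 17 mm above the flange's underside. 35 to 70 g. Starts standing on its flange on the bench, any yaw. May be absent (None)
- con2: round panel connector: dark barrel 26 mm across, 30 mm long (along z), on a square aluminium flange 32 x 32 x 4 mm at its foot; 34 mm high in all. Origin on the axis at mid height, 17 mm above the flange's underside. 35 to 70 g. Starts standing on its flange on the bench, any yaw. May be absent (None)
- con3: round panel connector: dark barrel 26 mm across, 30 mm long (along z), on a square aluminium flange 32 x 32 x 4 mm at its foot; 34 mm high in all. Origin on the axis at mid height, 17 mm above the flange's underside. 35 to 70 g. Starts standing on its flange on the bench, any yaw. May be absent (None)
- screwdriver: screwdriver with a red handle, lying, bystander
- wrench: steel wrench, lying, bystander
- tape: roll of green tape, 90 mm across, 24 mm high, bystander
- cup: steel bowl, 80 mm across, 40 mm high, bystander
- pliers: pliers with red handles, about 150 mm long, lying, bystander
- meter: yellow multimeter 80 x 150 x 38 mm, lying, bystander

How it is judged:
By the outcome, as a careful person would: the job done as asked, in the order asked, and still so for the second after the job is handed in, with the robot touching nothing.
Of cap1, cap2, cap3 only 1 to 3 are there at a start; the rules pass over those that are not, and their reading is None.
Of con1, con2, con3 only 1 to 3 are there at a start; the rules pass over those that are not, and their reading is None.
At some moment in a run one of cap1, cap2, cap3, con1, con2, con3 may be knocked a few centimetres aside while the robot is not near it.
Once in a run the grip may slacken for a moment while it holds something.
It also fails if it takes over 210 s, if anything falls off the work surface, if the arm or the gripper's body presses on something with over 40 N, if the wrist force passes 120 N, or if a joint passes its speed limit or range.

ROBOT

A 6-joint arm with a two-finger parallel gripper is mounted at the origin on the work surface. World frame = base frame: x ahead of the robot, y to its left, z up, the work surface at z = 0. Lengths are in mm, angles in rad, forces in N, time in s.
With the tool pointing down it reaches from about 325 to 775 mm from the base axis. Payload 5.5 kg.
Tool frame: the origin (TCP) lies midway between the tips of the shut fingers; the grasp point (between the pads) lies 19 mm behind it; z points along the fingers, y is the direction in which the jaws open and shut (so a half turn about z gives the same grasp; the last joint's range is limited). The gripper opens to 85 mm and grips with 20 to 120 N. Pads are 22 mm wide; open, the fingers measure 114 mm over their backs; the gripper's body (76 mm by 85 mm) begins 54 mm behind the grasp point. The pads swing forward as they close: fully open they stand 13 mm farther back than shut.
Start: joints at [1.094, 0.091, 1.231, -0, 1.82, -0.057], TCP at [244.553, 547.915, 231.275] pointing down, gripper open.
Joint ranges: [-2.87, 2.87], [-0.86, 2.18], [0.17, 2.46], [-1.51, 4.65], [0.06, 2.69], [-2.65, 2.65]. Speed limits (rad/s): [2.57, 2.57, 3.01, 3.14, 3.14, 3.14].

INTERFACE

Orientations are given as a unit quaternion [x, y, z, w].
In Python, from station import robot gives the robot as it stands.
- The arm moves only by the tool apply_moves, never from a script. Its argument "motion" is one flat list of numbers, 7 for each row, row after row: the shift along the tool's x, y, z normalised to -1 to 1, where 1 is 0.5 m, then the turn, a rotation vector about the tool's x, y, z normalised to -1 to 1, where 1 is 60 degrees, then the opening, from -1 (shut) to 1 (fully open). A call has 1 to 20 rows; each row is the pose to reach, as a shift and turn from the pose commanded when the call began, along the tool's axes at that moment; what a row does not reach only later rows make up. A row lasts 1/8 s, in which the tool goes at most 62.5 mm and 10.7 degrees, less where a joint would pass 70% of its speed; a pose out of reach is approached as far as the arm can. A call with a number of a shift or a turn outside -1 to 1 is refused whole. A call with a gripper value outside its range is refused whole. The fingers move at their own pace and stop on an object; "grip_force" is the grip in N (left out, the last holds). Time passes only in rows, so rows that repeat a pose let the fingers close. It gives the time, the measured TCP pose, the force and the opening at its end, in the units of the state.
- robot.observe(): the state, without advancing time (a new reading comes with each control period).
- robot.read_camera(name): name is "scene" or "top" or "wrist"; returns a dict with "frame" (400x640x3 uint8, blue, green, red), "mtx" (3x3 intrinsics, pixels), "position" and "rotation" of the camera in the world; the wrist camera has in their place "mount" (4x4, takes a point from camera to tool coordinates, whose origin is the TCP and whose axes are the flange's). Camera axes: x right, y up, looking along -z (the intrinsics and any distortion apply to the point x, -y, -z); pixel columns grow to the right and rows downward; lengths in mm; the calibration is good to about 2 mm. A picture is of the moment at which its call begins: read the wrist's pose just before it. There is no depth.
- robot.close_job(): hands the job in, once; it reports no verdict.
The state is a dict: "time_s": time; "qpos": joint angles; "joint_vel": joint speeds; "joint_efforts": joint torques, N m; "ee_pos": TCP position; "tcp_rot": TCP orientation; "ft_force": force on the tool from outside, world axes, zero at the start; "torque": the same for the moment, N m; "gripper_width": finger opening in mm.
Only numpy, scipy, OpenCV 4.12 (cv2) and the standard library are available. Lean on these libraries where they do the work, as an engineer would, in place of code of your own. Each camera call takes 0.05 s, during which the arm holds its last target. There are 200 camera calls.

## Working session

There is one attempt and no reset: what is moved stays moved. The work goes in short steps, Python scripts to look and compute and a tool call to move; the robot and the scene stay as the last step left them, time stands still between calls to the robot, and variables do not carry over. Pictures are saved under pics/ and viewed, about 12 in all and at most 16, crops included, and the job is handed in when it is done.

Besides the shell and the picture viewer there is one more tool, called after "Request:" as a command line: name --argument value ..., lists and objects as JSON in quotes. apply_moves: Moves the arm, as the interface text tells. Scaled input: -1 to 1 covers 0.5 m each way for a shift and 60 degrees each way for a turn. Its arguments: {"type":"object","properties":{"motion":{"type":"array","items":{"type":"number","minimum":-1,"maximum":1}},"grip_force":{"type":"number"}},"required":["motion"]}

```bash
ls; mkdir -p pics
python3 - <<'E'
from station import robot
import cv2
s=robot.observe();print(s)
for n in("scene","top"):
    c=robot.read_camera(n);cv2.imwrite(f"pics/{n}0.png",c["frame"]);print(n,c["mtx"],c["position"],c["rotation"],[k for k in c])
E
```

```text
pics
{'time_s': 0.0, 'qpos': array([ 1.09432323e+00,  9.18590888e-02,  1.23192222e+00,  5.21849505e-06,
        1.81980648e+00, -5.67374231e-02]), 'joint_vel': array([ 0.0007863 ,  0.00078879, -0.00254653,  0.00168843, -0.00189599,
        0.00125993]), 'joint_efforts': array([-2.85444468e-03, -4.58712959e+01, -4.18031824e+01, -2.71408971e-04,
        1.11178707e-02, -3.16068835e-06]), 'ee_pos': array([244.39613164, 547.64559699, 230.13022459]), 'tcp_rot': array([ 2.08329908e-01,  9.78058104e-01, -9.61655001e-04, -2.65256557e-04]), 'ft_force': array([0.70976393, 0.04175095, 0.74664534]), 'torque': array([ 0.00552977,  0.03539127, -0.02281738]), 'gripper_width': 85.17992907865546}
scene [[393.12947932   0.         327.22021333]
 [  0.         393.12947932 202.72321613]
 [  0.           0.           1.        ]] [1155.73795992    2.73661378 1046.92751277] [0.19816137 0.19275457 0.67398046 0.68507524] ['frame', 'mtx', 'position', 'rotation']
top [[372.04935512   0.         323.04936805]
 [  0.         372.04935512 199.81898103]
 [  0.           0.           1.        ]] [ 281.22588322  -11.65425323 1276.78011782] [-0.08324517  0.08184347  0.70864882 -0.69583672] ['frame', 'mtx', 'position', 'rotation']
```

View pics/top0.png

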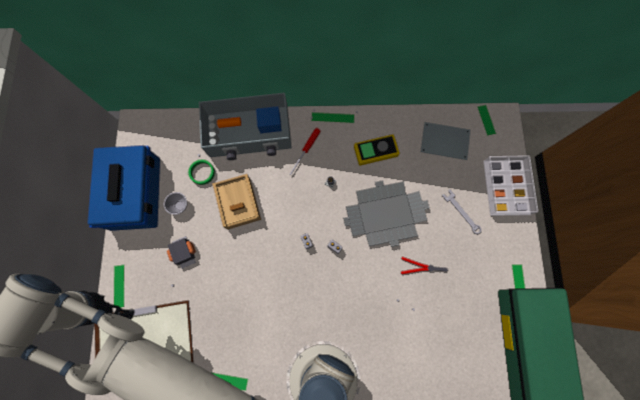

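View pics/scene0.png

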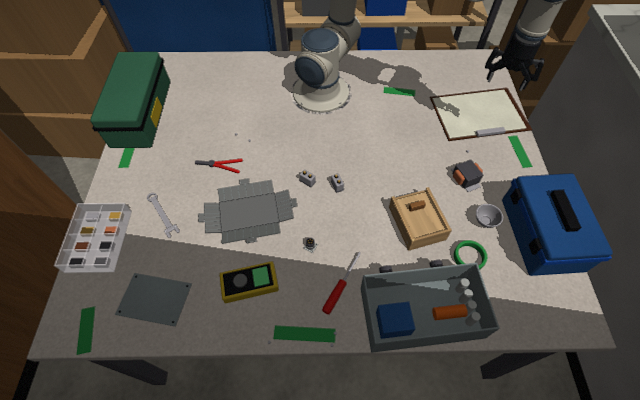

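```bash
cat > h.py <<'E'
import numpy as np,cv2
from scipy.spatial.transform import Rotation as R
from station import robot
def cam(name,save=None):
    s=robot.observe();c=robot.read_camera(name)
    if name=="wrist":
        M=np.array(c["mount"]);T=np.eye(4);T[:3,:3]=R.from_quat(s["tcp_rot"]).as_matrix();T[:3,3]=s["ee_pos"]
        W=T@M;p,r=W[:3,3],W[:3,:3]
    else: p,r=np.array(c["position"]),R.from_quat(c["rotation"]).as_matrix()
    c["p"],c["r"]=p,r
    if save:
        cv2.imwrite(f"pics/{save}.png",c["frame"]);np.savez(f"pics/{save}.npz",mtx=c["mtx"],p=p,r=r)
    return c
def load(n):
    c=dict(np.load(f"pics/{n}.npz"));c["frame"]=cv2.imread(f"pics/{n}.png");return c
def ray(c,uv):
    K=c["mtx"];d=np.array([(uv[0]-K[0,2])/K[0,0],-(uv[1]-K[1,2])/K[1,1],-1]);return c["p"],c["r"]@d
def pt(c,uv,z):
    p,d=ray(c,uv);return (p+d*(z-p[2])/d[2])[:3]
def proj(c,P):
    q=c["r"].T@(np.array(P,float)-c["p"]);K=c["mtx"];return np.array([K[0,2]+K[0,0]*q[0]/-q[2],K[1,2]+K[1,1]*-q[1]/-q[2]])
def yaw(s):
    x=R.from_quat(s["tcp_rot"]).as_matrix()[:,0];return np.degrees(np.arctan2(x[1],x[0]))
def go(P,jaw=None,Rt=None):
    """numbers for a move from the measured pose to TCP P, tool down, jaw dir (deg, world)"""
    s=robot.observe();A=R.from_quat(s["tcp_rot"])
    d=A.inv().apply(np.array(P,float)-s["ee_pos"])/500
    if Rt is None:
        if jaw is None: jaw=yaw(s)-90
        best=None
        q1=np.degrees(np.arctan2(P[1],P[0]))
        for k in(-360,-180,0,180,360):
            q6=q1-(jaw+k)
            if abs(q6)<148:
                cur=np.degrees(s["qpos"][5])
                if best is None or abs(q6-cur)<abs(best-cur):best=q6;xa=np.radians(jaw+k+90)
        x=np.array([np.cos(xa),np.sin(xa),0]);z=np.array([0,0,-1.]);Rt=R.from_matrix(np.c_[x,np.cross(z,x),z])
    v=(A.inv()*Rt).as_rotvec()/np.radians(60)
    n=max(np.linalg.norm(d)*500/62.5,np.degrees(np.linalg.norm(v)*np.radians(60))/10.7)
    print(np.round(d,4).tolist(),np.round(v,4).tolist(),"rows>=%.1f"%n)
E
python3 - <<'E'
from h import *
c=cam("top","top1")
for n,uv,z in[("capA",(307,242),40),("capB",(335,247),40),("con",(331,182),34),("box",(236,201),49),("bar",(237,208),73),("carton",(387,214),5),("meter",(377,150),30),("pliers",(420,266),5),("cup",(176,204),30),("trafo",(180,251),20),("wrench",(462,212),3),("sd",(306,152),10)]:
    P=pt(c,uv,z);print(n,P.round(),round(np.hypot(*P[:2])))
big=cv2.resize(c["frame"][90:290,160:480],None,fx=2.5,fy=2.5,interpolation=cv2.INTER_CUBIC);cv2.imwrite("pics/top1c.png",big)
E
```

```text
capA [433.  44.  40.] 435
capB [414. -49.  40.] 417
con [641. -41.  34.] 642
box [575. 284.  49.] 641
bar [546. 274.  73.] 610
carton [ 529. -233.    5.] 579
meter [ 757. -207.   30.] 785
pliers [ 349. -334.    5.] 483
cup [573. 494.  30.] 757
trafo [413. 473.  20.] 628
wrench [ 532. -496.    3.] 727
sd [762.  47.  10.] 763
```

View pics/top1c.png

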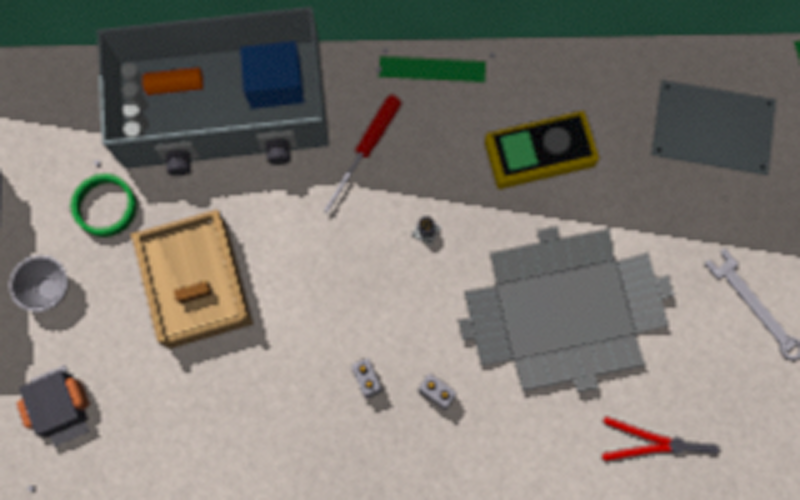

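Run:
```python
from h import *
c=load("top1")
f=lambda u,v,z:pt(c,(160+u/2.5,90+v/2.5),z)
n,fa,l,r=f(587,388,20),f(548,236,20),f(467,330,20),f(668,292,20)
print(n,fa,l,r)
a=np.degrees(np.arctan2(*(fa-n)[1::-1]));b=np.degrees(np.arctan2(*(l-r)[1::-1]))-90;print(a,b)
print(robot.read_camera("wrist")["mount"].round(3))
go([529,-233,330],jaw=a+90)
```

```text
[ 419.00288569 -250.94388239   20.        ] [ 632.67878681 -209.60806879   20.        ] [501.25167511 -91.74389545  20.        ] [ 549.30068586 -370.99032551   20.        ]
10.948683343533252 9.763092854995989
[[-0.00000e+00  9.48000e-01  3.19000e-01  8.25620e+01]
 [ 1.00000e+00  0.00000e+00  0.00000e+00  3.60000e-02]
 [ 0.00000e+00  3.19000e-01 -9.48000e-01 -1.42781e+02]
 [ 0.00000e+00  0.00000e+00  0.00000e+00  1.00000e+00]]
[-1.1561, -1.1943, -0.1975] [-0.0006, 0.0015, 2.4167] rows>=13.6
```

Request:
apply_moves --motion '[-0.58,-0.6,-0.1,0,0,1,1,-0.58,-0.6,-0.1,0,0,1,1,-0.58,-0.6,-0.1,0,0,1,1,-0.58,-0.6,-0.1,0,0,1,1,-0.58,-0.6,-0.1,0,0,1,1,-0.58,-0.6,-0.1,0,0,1,1,-0.58,-0.6,-0.1,0,0,1,1,-0.58,-0.6,-0.1,0,0,1,1]'

```text
time_s: 1.2
ee_pos: [387.9, 153.3, 281.8]
tcp_rot: [0.671, 0.741, 0.0, 0.001]
ft_force: [-0.1, -0.3, 0.7]
gripper_width: 85.4
```

Run:
```python
from h import *
print(robot.observe()["time_s"]);go([529,-233,330],jaw=101)
go([529,-233,330],jaw=11)
```

```text
1.2
[-0.7967, 0.205, -0.096] [0.0011, -0.0006, 1.4106] rows>=7.9
[-0.7967, 0.205, -0.096] [0.0011, 0.0004, -0.0894] rows>=6.6
```

Request:
apply_moves --motion '[-0.8,0.205,-0.096,0,0,-0.09,1,-0.8,0.205,-0.096,0,0,-0.09,1,-0.8,0.205,-0.096,0,0,-0.09,1,-0.8,0.205,-0.096,0,0,-0.09,1,-0.8,0.205,-0.096,0,0,-0.09,1,-0.8,0.205,-0.096,0,0,-0.09,1,-0.8,0.205,-0.096,0,0,-0.09,1,-0.8,0.205,-0.096,0,0,-0.09,1,-0.8,0.205,-0.096,0,0,-0.09,1]'

```text
time_s: 2.33
ee_pos: [530.8, -230.2, 328.8]
tcp_rot: [0.633, 0.774, 0.0, -0.001]
ft_force: [-0.0, -0.3, -0.7]
gripper_width: 85.2
```

Run:
```python
from h import *
s=robot.observe();print(s["time_s"],s["ee_pos"],yaw(s)-90)
c=cam("wrist","w1");print(c["mtx"],c["p"])
```

```text
2.325 [ 530.82963711 -230.23712096  328.81824178] 11.411787351011029
[[289.98569198   0.         324.49651967]
 [  0.         289.98569198 196.57423705]
 [  0.           0.           1.        ]] [ 513.99890309 -149.90539214  471.6899769 ]
```

View pics/w1.png

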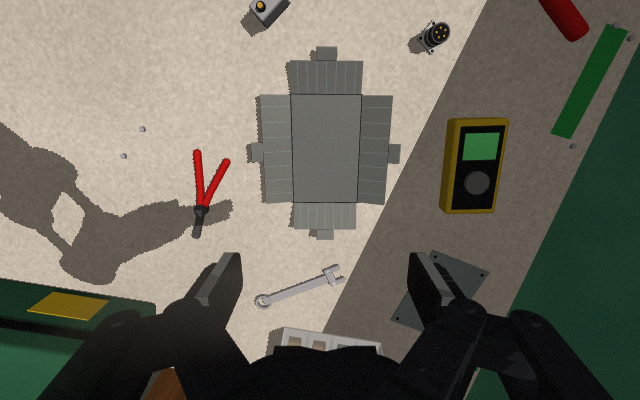

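```bash
cat >> h.py <<'E'
def tabang(c,O,psi,name,uv,r=63):
    e={"near":(-1,0,55),"far":(1,0,55),"left":(0,1,88),"right":(0,-1,88)}[name]
    Rz=R.from_euler("z",psi,degrees=True).as_matrix();d=Rz@np.array([e[0],e[1],0.]);h=np.array([O[0],O[1],5])+d*e[2]
    A=np.radians(np.arange(-5,100,.25));P=[h+r*(d*np.cos(a)+np.array([0,0,np.sin(a)])) for a in A]
    D=[np.linalg.norm(proj(c,p)-uv) for p in P];i=int(np.argmin(D))
    return np.degrees(A[i]),D[i],h,d,P[i]
E
python3 - <<'E'
from h import *
c=load("w1")
g=cv2.cvtColor(c["frame"],cv2.COLOR_BGR2GRAY)
q=np.array([(291,95),(361,95),(359.5,204),(293,203)],np.float32)
P=[pt(c,u,5) for u in q];print(np.round(P,1))
L=lambda a,b:np.linalg.norm(P[a]-P[b])
print("sizes",L(0,1),L(1,2),L(2,3),L(3,0))
O=np.mean(P,0);ang=[np.degrees(np.arctan2(*(P[1]-P[0])[1::-1])),np.degrees(np.arctan2(*(P[2]-P[3])[1::-1])),np.degrees(np.arctan2(*(P[0]-P[3])[1::-1]))-90,np.degrees(np.arctan2(*(P[1]-P[2])[1::-1]))-90]
print(O,ang);psi=np.mean(ang)
for n,uv in dict(near=(247.5,153),far=(400.5,153),left=(326.5,47),right=(325,239.5)).items():
    a,D,h,d,p=tabang(c,O,psi,n,uv);print(n,a,round(D,1),p.round(1))
E
```

```text
[[ 463.  -153.5    5. ]
 [ 567.2 -132.5    5. ]
 [ 606.4 -304.2    5. ]
 [ 494.5 -324.9    5. ]]
sizes 106.33203858898322 176.1640041117346 113.7791590649375 174.3021887797311
[ 532.76185253 -228.76939207    5.        ] [np.float64(11.40897854979659), np.float64(10.487154878621489), np.float64(10.433388145969516), np.float64(12.861221440733942)]
near 11.75 4.6 [ 418.3 -251.6   17.8]
far 6.25 0.6 [ 648.1 -205.7   11.9]
left 8.5 1.1 [503.3 -81.4  14.3]
right 10.75 0.9 [ 562.1 -375.8   16.8]
```

Run:
```python
from h import *
c=load("w1");im=c["frame"].astype(int);b,g,r=im[...,0],im[...,1],im[...,2]
print("base",im[150,325],"bench",im[180,170],"near",im[150,275],"tabL",im[52,326],"dark",im[250,340])
m=((r-b)<12)&(g>75)&(g<150);m=m.astype(np.uint8);m[:, :230]=0;m[:,420:]=0;m[250:]=0;m[:35]=0
cv2.imwrite("pics/m.png",m*255)
for v in(50,54,58,234,236,238): u=np.where(m[v,300:350])[0]+300;print("row",v,u.min() if len(u) else 0,u.max() if len(u) else 0)
for u in(250,254,257,394,397,399): v=np.where(m[130:180,u])[0]+130;print("col",u,v.min() if len(v) else 0,v.max() if len(v) else 0)
v=np.where(m[:,326])[0];print(v.min(),v.max());u=np.where(m[153])[0];print(u.min(),u.max())
# crease dark lines
print("row120",g[120,284:300],g[120,354:370]);print("row180",g[180,284:300],g[180,354:370]);print("col310",g[88:102,310],g[195:210,310]);print("col345",g[88:102,345],g[195:210,345])
```

```text
base [103 110 111] bench [167 181 195] near [105 112 113] tabL [92 96 97] dark [175 194 204]
row 50 317 336
row 54 316 336
row 58 317 336
row 234 316 332
row 236 316 332
row 238 317 332
col 250 0 0
col 254 143 161
col 257 143 161
col 394 144 163
col 397 145 163
col 399 145 158
47 238
251 399
row120 [115 121 120 117 121 121 119  37 109 104 105 109 107 104 105 107] [108 105 108 109 112 110  46  96  93  89  91  92  93  88  91  93]
row180 [114 114 115 112 111 115 118 118  89  87 105 107 111 105 108 105] [105 107 108  83  76  95  89  97  95 100  98 105 102 108 104 103]
col310 [ 97  99 101  97  96  80  63 108 108 109 106 108 110 114] [104 102 104 105 105 107 106  42 115 123 120 123 123 126 126]
col345 [109 114 107 105 105 109  52 103 111 114 112 109 108 108] [107 106 109 105 110 101 109  44 115 124 126 122 123 123 120]
```

Run:
```python
from h import *
c=load("w1")
q=[(290.3,94),(361.1,94),(356.6,202),(293,202)]
P=[pt(c,u,5) for u in q]
L=lambda a,b:np.linalg.norm(P[a]-P[b])
print("sizes",L(0,1),L(1,2),L(2,3),L(3,0))
O=np.mean(P,0);A=lambda a,b:np.degrees(np.arctan2(*(P[b]-P[a])[1::-1]))
ang=[A(0,1),A(3,2),A(3,0)-90,A(2,1)-90];print(O,ang);psi=np.mean(ang)
for n,uv in dict(near=(250,152.2),far=(400,154),left=(326.3,46.5),right=(324.3,239)).items():
    a,D,h,d,p=tabang(c,O,psi,n,uv);print(n,a,round(D,1),p.round(1))
    if n=="left":
        go(h+57*d+np.array([0,0,60]),jaw=psi)
```

```text
sizes 107.43626394326643 173.9080206693556 108.61012920193053 173.90538768420012
[ 530.89407535 -227.02644086    5.        ] [np.float64(11.409028375595296), np.float64(11.402978783861563), np.float64(10.78444302136397), np.float64(11.171205903809323)]
near 12.25 0.9 [ 416.5 -249.7   18.4]
far 18.75 0.7 [ 643.4 -204.8   25.3]
left 11.5 0.6 [501.8 -80.1  17.6]
[0.2953, 0.0027, 0.5287] [0.0001, -0.0005, 0.0043] rows>=4.8
right 14.500000000000002 0.6 [ 559.8 -373.2   20.8]
```

Request:
apply_moves --motion '[0.293,0.003,0.53,0,0,0,0.4,0.293,0.003,0.53,0,0,0,0.4,0.293,0.003,0.53,0,0,0,0.4,0.293,0.003,0.53,0,0,0,0.4,0.293,0.003,0.53,0,0,0,0.4,0.293,0.003,0.53,0,0,0,0.4,0.293,0.003,0.6,0,0,0,0.4,0.293,0.003,0.644,0,0,0,0.4,0.293,0.003,0.644,0,0,0,0.4,0.293,0.003,0.644,0,0,0,0.4,0.293,0.003,0.644,0,0,0,-1,0.293,0.003,0.644,0,0,0,-1,0.293,0.003,0.644,0,0,0,-1,0.293,0.003,0.644,0,0,0,-1,0.293,0.003,0.644,0,0,0,-1,0.293,0.003,0.644,0,0,0,-1]' --grip_force 20

```text
time_s: 4.38
ee_pos: [504.0, -87.5, 7.8]
tcp_rot: [0.634, 0.774, 0.001, 0.001]
ft_force: [5.2, 2.0, 2.3]
gripper_width: 28.7
```

Run:
```python
from h import *
a0=np.radians(11.5)
for a in list(range(20,93,9))+[92]:
    t=np.radians(a);print(a,round(57*(np.cos(t)-np.cos(a0))/500,4),round(-57*(np.sin(t)-np.sin(a0))/500,4))
s=robot.observe();print(s["ee_pos"],s["gripper_width"],s["ft_force"])
```

```text
20 -0.0046 -0.0163
29 -0.012 -0.0325
38 -0.0219 -0.0475
47 -0.034 -0.0606
56 -0.048 -0.0718
65 -0.0635 -0.0806
74 -0.0803 -0.0869
83 -0.0978 -0.0904
92 -0.1157 -0.0912
92 -0.1157 -0.0912
[504.03470876 -87.45566103   7.82065528] 28.670161674253396 [5.1925228  2.04870006 2.30022447]
```

Request:
apply_moves --motion '[-0.0046,0,-0.0163,0,0,0,-1,-0.012,0,-0.0325,0,0,0,-1,-0.0219,0,-0.0475,0,0,0,-1,-0.034,0,-0.0606,0,0,0,-1,-0.048,0,-0.0718,0,0,0,-1,-0.0635,0,-0.0806,0,0,0,-1,-0.08,0,-0.087,0,0,0,-1,-0.098,0,-0.091,0,0,0,-1,-0.116,0,-0.0915,0,0,0,-1,-0.119,0,-0.0915,0,0,0,-1,-0.119,0,-0.0915,0,0,0,-1]'

```text
time_s: 5.75
ee_pos: [513.8, -146.1, 52.0]
tcp_rot: [0.634, 0.773, -0.001, -0.001]
ft_force: [0.0, -0.7, 1.2]
gripper_width: -0.1
```

Run:
```python
from h import *
s=robot.observe();print(s["ee_pos"],s["gripper_width"],s["ft_force"])
c=cam("scene","s2");f=c["frame"]
big=cv2.resize(f[130:270,170:370],None,fx=3.5,fy=3.5,interpolation=cv2.INTER_CUBIC);cv2.imwrite("pics/s2c.png",big)
```

```text
[ 513.84197348 -146.06965443   51.98776907] -0.1470793478197919 [ 0.03827028 -0.66291262  1.16131434]
```

View pics/s2c.png

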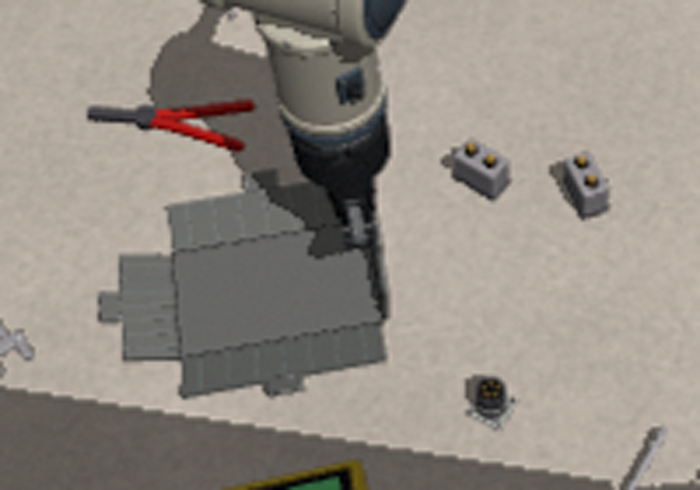

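Request:
apply_moves --motion '[0,0,-0.1,0,0,0,-1,0,0,-0.2,0,0,0,0.4,-0.2,0,-0.4,0,0,0,0.4,-0.25,0,-0.5,0,0,0,0.4,-0.25,0,-0.5,0,0,0,0.4,-0.25,0,-0.5,0,0,0,0.4,-0.25,0,-0.5,0,0,0,0.4]'

```text
time_s: 6.68
ee_pos: [539.3, -268.4, 302.0]
tcp_rot: [0.634, 0.773, -0.0, -0.001]
ft_force: [0.4, -0.2, -0.4]
gripper_width: 59.8
```

Run:
```python
from h import *
s=robot.observe();print(s["ee_pos"],s["gripper_width"],s["ft_force"])
c=cam("wrist","w2");f=c["frame"]
O=[531,-227,5]
for a in(0,60,70,80,90):
    t=np.radians(a);Rz=R.from_euler("z",11.2,degrees=True).as_matrix();print(a,[proj(c,np.array(O)+Rz@np.array([x,88+r*np.cos(t),r*np.sin(t)])).round() .tolist() for x,r in((0,0),(0,63),(-53,45),(53,45))])
cv2.imwrite("pics/w2c.png",cv2.resize(f[0:260,180:500],None,fx=2.3,fy=2.3,interpolation=cv2.INTER_CUBIC))
```

```text
[ 539.34866389 -268.44127441  301.97282312] 59.83507095525268 [ 0.3742764  -0.17220849 -0.4152748 ]
0 [[325.0, 63.0], [325.0, 11.0], [286.0, 26.0], [365.0, 26.0]]
60 [[325.0, 63.0], [325.0, 28.0], [282.0, 39.0], [368.0, 39.0]]
70 [[325.0, 63.0], [325.0, 37.0], [282.0, 45.0], [368.0, 45.0]]
80 [[325.0, 63.0], [325.0, 46.0], [282.0, 52.0], [368.0, 52.0]]
90 [[325.0, 63.0], [325.0, 56.0], [282.0, 58.0], [368.0, 59.0]]
```

View pics/w2c.png

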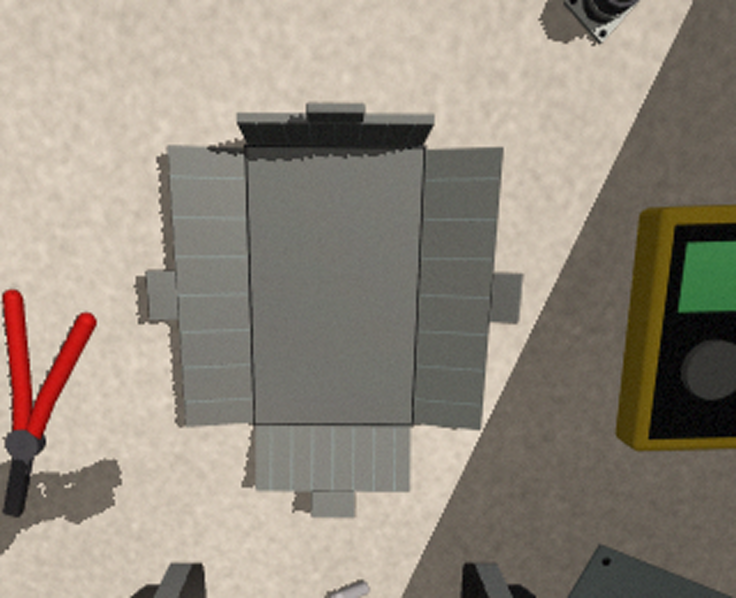

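```bash
cat >> h.py <<'E'
O=np.array([531,-227,5.]);PSI=11.2
def hinge(n):
    e={"near":(-1,0,55),"far":(1,0,55),"left":(0,1,88),"right":(0,-1,88)}[n]
    d=R.from_euler("z",PSI,degrees=True).apply([e[0],e[1],0.]);return O+d*e[2],d
def pinch(n,a0,jaw):
    h,d=hinge(n);t=np.radians(a0)
    P=h+57*np.cos(t)*d;z=5+57*np.sin(t)-12
    go([P[0],P[1],z+55],jaw);go([P[0],P[1],z],jaw)
    s=robot.observe()
E
python3 - <<'E'
from h import *
pinch("right",14.5,11.2)
a0=np.radians(14.5);A=np.linspace(14.5,93,10)
for a in A[1:]:
    t=np.radians(a);print(round(a),round(57*(np.cos(t)-np.cos(a0))/500,4),round((-57*(np.sin(t)-np.sin(a0))-2*(a-14.5)/78)/500,4))
E
```

```text
[-0.2043, 0.0003, 0.477] [-0.0023, -0.0022, 0.0027] rows>=4.2
[-0.2046, 0.0006, 0.587] [-0.0023, -0.0022, 0.0027] rows>=5.0
23 -0.0056 -0.0169
32 -0.0136 -0.0327
41 -0.0239 -0.0471
49 -0.0362 -0.0598
58 -0.0501 -0.0705
67 -0.0655 -0.0789
76 -0.0819 -0.085
84 -0.099 -0.0885
93 -0.1163 -0.0893
```

Request:
apply_moves --motion '[-0.204,0,0.3,0,0,0,0.4,-0.204,0,0.477,0,0,0,0.4,-0.204,0,0.477,0,0,0,0.4,-0.204,0,0.477,0,0,0,0.4,-0.204,0,0.477,0,0,0,0.4,-0.204,0,0.54,0,0,0,0.4,-0.204,0,0.587,0,0,0,0.4,-0.204,0,0.587,0,0,0,0.4,-0.204,0,0.587,0,0,0,0.4,-0.204,0,0.587,0,0,0,-1,-0.204,0,0.587,0,0,0,-1,-0.204,0,0.587,0,0,0,-1,-0.204,0,0.587,0,0,0,-1,-0.204,0,0.587,0,0,0,-1,-0.204,0,0.587,0,0,0,-1]' --grip_force 40

```text
time_s: 8.6
ee_pos: [559.0, -369.1, 9.9]
tcp_rot: [0.634, 0.773, -0.001, -0.0]
ft_force: [-4.7, -3.0, 2.8]
gripper_width: 28.4
```

Request:
apply_moves --motion '[0.0056,0,-0.0169,0,0,0,-1,0.0136,0,-0.0327,0,0,0,-1,0.0239,0,-0.0471,0,0,0,-1,0.0362,0,-0.0598,0,0,0,-1,0.05,0,-0.0705,0,0,0,-1,0.0655,0,-0.079,0,0,0,-1,0.082,0,-0.085,0,0,0,-1,0.1,0,-0.0885,0,0,0,-1,0.1163,0,-0.0893,0,0,0,-1,0.1163,0,-0.0893,0,0,0,-1]'

```text
time_s: 9.85
ee_pos: [547.7, -310.9, 55.1]
tcp_rot: [0.634, 0.774, -0.0, 0.0]
ft_force: [-5.2, -2.8, -2.7]
gripper_width: 27.8
```

Request:
apply_moves --motion '[0,0,0,0,0,0,0.4,0,0,0,0,0,0,0.4,0,0,0,0,0,0,0.4,0,0,-0.1,0,0,0,0.4,0,0,-0.2,0,0,0,0.4,0.04,0,-0.3,0,0,0,0.4,0.08,0,-0.5,0,0,0,0.4,0.08,0,-0.5,0,0,0,0.4,0.08,0,-0.5,0,0,0,0.4]'

```text
time_s: 10.98
ee_pos: [541.2, -271.9, 310.0]
tcp_rot: [0.633, 0.774, 0.001, 0.005]
ft_force: [-0.9, -0.3, 0.5]
gripper_width: 59.7
```

Run:
```python
from h import *
s=robot.observe();print(s["ee_pos"],s["gripper_width"],s["ft_force"])
c=cam("wrist","w3");f=c["frame"]
for n in("left","right"):
  h,d=hinge(n)
  for a in(70,80,90): print(n,a,proj(c,h+63*(d*np.cos(np.radians(a))+[0,0,np.sin(np.radians(a))])).round(1))
cv2.imwrite("pics/w3c.png",cv2.resize(f[0:260,180:500],None,fx=2.3,fy=2.3,interpolation=cv2.INTER_CUBIC))
```

```text
[ 541.22538063 -271.87374481  310.00441376] 59.685644288642116 [-0.87639957 -0.26169547  0.48446475]
left 70 [322.6  32.7]
left 80 [322.6  42.2]
left 90 [322.6  52.3]
right 70 [322.4 205.7]
right 80 [322.4 199.3]
right 90 [322.4 192.2]
```

View pics/w3c.png

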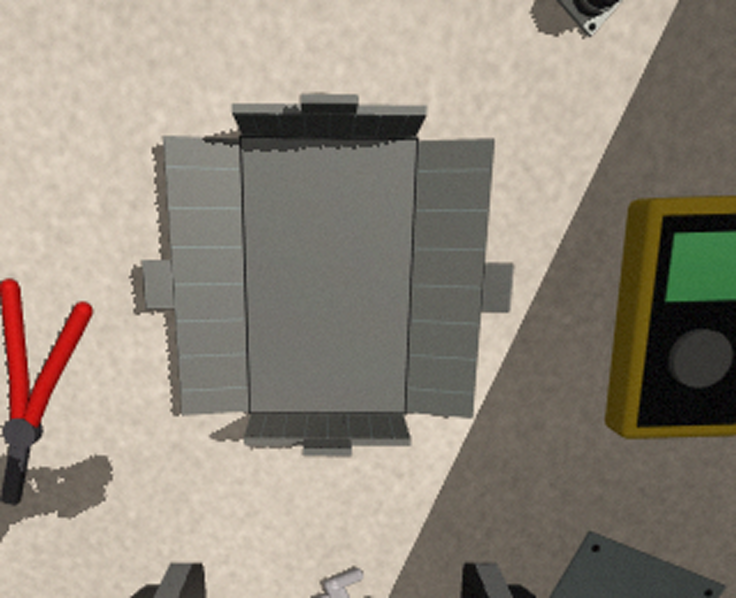

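Run:
```python
from h import *
for n,k in(("right",88),("left",88)):
    h,d=hinge(n)
    for off,z in((50,120),(50,38),(20,38),(13,38)): print(n,off,z);go(h+d*off+[0,0,z-5],11.2)
```

```text
right 50 120
[-0.1827, -0.0039, 0.3738] [0.0037, 0.0028, 0.0032] rows>=3.3
right 50 38
[-0.1822, -0.0045, 0.5378] [0.0037, 0.0028, 0.0032] rows>=4.5
right 20 38
[-0.1222, -0.0043, 0.5376] [0.0037, 0.0028, 0.0032] rows>=4.4
right 13 38
[-0.1082, -0.0043, 0.5376] [0.0037, 0.0028, 0.0032] rows>=4.4
left 50 120
[0.3693, -0.0021, 0.3722] [0.0037, 0.0028, 0.0032] rows>=4.2
left 50 38
[0.3697, -0.0027, 0.5362] [0.0037, 0.0028, 0.0032] rows>=5.2
left 20 38
[0.3097, -0.0029, 0.5364] [0.0037, 0.0028, 0.0032] rows>=5.0
left 13 38
[0.2957, -0.0029, 0.5364] [0.0037, 0.0028, 0.0032] rows>=4.9
```

Request:
apply_moves --motion '[-0.1,-0.004,0.1,0,0,0,-1,-0.183,-0.004,0.25,0,0,0,-1,-0.183,-0.004,0.374,0,0,0,-1,-0.183,-0.004,0.45,0,0,0,-1,-0.182,-0.004,0.538,0,0,0,-1,-0.182,-0.004,0.538,0,0,0,-1,-0.16,-0.004,0.538,0,0,0,-1,-0.14,-0.004,0.538,0,0,0,-1,-0.122,-0.004,0.538,0,0,0,-1,-0.115,-0.004,0.538,0,0,0,-1,-0.11,-0.004,0.538,0,0,0,-1,-0.108,-0.004,0.538,0,0,0,-1,-0.108,-0.004,0.538,0,0,0,-1]'

```text
time_s: 12.65
ee_pos: [550.4, -329.0, 37.2]
tcp_rot: [0.634, 0.773, -0.001, 0.004]
ft_force: [4.7, -11.1, -0.5]
gripper_width: 0.3
```

Request:
apply_moves --motion '[-0.04,0,0,0,0,0,-1,-0.04,0,-0.1,0,0,0,-1,-0.04,0,-0.18,0,0,0,-1,0.478,0.002,-0.18,0,0,0,-1,0.478,0.002,-0.18,0,0,0,-1,0.478,0.002,-0.18,0,0,0,-1,0.478,0.002,-0.18,0,0,0,-1,0.478,0.002,-0.18,0,0,0,-1,0.478,0.002,-0.1,0,0,0,-1,0.478,0.002,-0.002,0,0,0,-1,0.478,0.002,-0.002,0,0,0,-1,0.455,0.002,-0.002,0,0,0,-1,0.435,0.002,-0.002,0,0,0,-1,0.42,0.002,-0.002,0,0,0,-1,0.41,0.002,-0.002,0,0,0,-1,0.404,0.002,-0.002,0,0,0,-1,0.402,0.002,-0.002,0,0,0,-1]'

```text
time_s: 14.78
ee_pos: [510.2, -125.5, 37.1]
tcp_rot: [0.633, 0.774, 0.002, -0.002]
ft_force: [-4.5, 13.0, 7.9]
gripper_width: 0.1
```

Request:
apply_moves --motion '[0.04,0,0,0,0,0,-1,0.04,0,-0.1,0,0,0,-1,0.04,0,-0.25,0,0,0.4,0.4,-0.2,0,-0.25,0,0,1,0.4,-0.2,0,-0.25,0,0,1,0.4,-0.2,0,-0.25,0,0,1,0.4,-0.2,0,-0.25,0,0,1,0.4,-0.2,0,-0.25,0,0,1,0.4,-0.2,0,-0.25,0,0,1,0.4]'

```text
time_s: 15.9
ee_pos: [529.9, -226.0, 160.9]
tcp_rot: [0.935, 0.354, -0.0, 0.0]
ft_force: [-0.3, -0.1, -0.4]
gripper_width: 59.9
```

Run:
```python
from h import *
print(robot.observe()["ee_pos"])
pinch("near",12.25,101.2)
```

```text
[ 529.87532509 -225.95701464  160.93144252]
[-0.1909, -0.1083, 0.2018] [0.0001, 0.0005, 0.5036] rows>=2.8
[-0.1909, -0.1083, 0.3118] [0.0001, 0.0005, 0.5036] rows>=3.1
```

Request:
apply_moves --motion '[-0.191,-0.108,0.1,0,0,0.504,0.4,-0.191,-0.108,0.2,0,0,0.504,0.4,-0.191,-0.108,0.2,0,0,0.504,0.4,-0.191,-0.108,0.2,0,0,0.504,0.4,-0.191,-0.108,0.25,0,0,0.504,0.4,-0.191,-0.108,0.31,0,0,0.504,0.4,-0.191,-0.108,0.31,0,0,0.504,0.4,-0.191,-0.108,0.31,0,0,0.504,0.4,-0.191,-0.108,0.31,0,0,0.504,-1,-0.191,-0.108,0.31,0,0,0.504,-1,-0.191,-0.108,0.31,0,0,0.504,-1,-0.191,-0.108,0.31,0,0,0.504,-1,-0.191,-0.108,0.31,0,0,0.504,-1,-0.191,-0.108,0.31,0,0,0.504,-1]'

```text
time_s: 17.65
ee_pos: [423.0, -248.2, 6.7]
tcp_rot: [0.995, 0.097, 0.001, -0.001]
ft_force: [0.1, 5.2, 1.5]
gripper_width: 28.1
```

Request:
apply_moves --motion '[0.0056,0,-0.0169,0,0,0,-1,0.0136,0,-0.0327,0,0,0,-1,0.0239,0,-0.0471,0,0,0,-1,0.0362,0,-0.0598,0,0,0,-1,0.05,0,-0.0705,0,0,0,-1,0.0655,0,-0.079,0,0,0,-1,0.082,0,-0.085,0,0,0,-1,0.1,0,-0.0885,0,0,0,-1,0.1163,0,-0.0893,0,0,0,-1,0.1163,0,-0.0893,0,0,0,-1]'

```text
time_s: 18.9
ee_pos: [480.9, -238.3, 51.9]
tcp_rot: [0.995, 0.097, 0.001, 0.001]
ft_force: [0.1, 0.2, -0.9]
gripper_width: 0.0
```

Run:
```python
from h import *
print(robot.observe()["ee_pos"])
h,d=hinge("near")
for off,z in((45,120),(50,38),(20,38),(13,38)): go(h+d*off+[0,0,z-5],101.2)
pinch("far",18.75,101.2)
```

```text
[ 480.90612592 -238.25883985   51.86764786]
[-0.0971, -0.0022, -0.1364] [0.0021, -0.0018, -0.0011] rows>=1.3
[-0.1074, -0.0026, 0.0275] [0.0021, -0.0018, -0.0011] rows>=0.9
[-0.0474, -0.0026, 0.0276] [0.0021, -0.0018, -0.0011] rows>=0.4
[-0.0334, -0.0027, 0.0277] [0.0021, -0.0018, -0.0011] rows>=0.3
[0.3207, -0.0029, -0.0283] [0.0021, -0.0018, -0.0011] rows>=2.6
[0.3204, -0.0032, 0.0817] [0.0021, -0.0018, -0.0011] rows>=2.6
```

Request:
apply_moves --motion '[0,0,-0.1,0,0,0,-1,0,0,-0.14,0,0,0,-1,-0.118,-0.002,-0.14,0,0,0,-1,-0.118,-0.002,-0.14,0,0,0,-1,-0.118,-0.002,-0.05,0,0,0,-1,-0.118,-0.002,0.028,0,0,0,-1,-0.118,-0.002,0.028,0,0,0,-1,-0.1,-0.002,0.028,0,0,0,-1,-0.08,-0.002,0.028,0,0,0,-1,-0.06,-0.002,0.028,0,0,0,-1,-0.045,-0.002,0.028,0,0,0,-1,-0.036,-0.002,0.028,0,0,0,-1,-0.033,-0.002,0.028,0,0,0,-1,-0.033,-0.002,0.028,0,0,0,-1]'

```text
time_s: 20.65
ee_pos: [461.6, -240.3, 37.1]
tcp_rot: [0.995, 0.097, -0.002, 0.0]
ft_force: [-9.4, -1.1, 7.0]
gripper_width: -0.0
```

Run:
```python
from h import *
s=robot.observe();print(R.from_euler("z",-PSI,degrees=True).apply(s["ee_pos"]-O))
pinch("far",18.75,101.2)
```

```text
[-70.64410463   0.45379101  32.13500441]
[0.359, 0.0001, -0.0599] [-0.0004, 0.0042, -0.0021] rows>=2.9
[0.3595, 0.0001, 0.0501] [-0.0004, 0.0042, -0.0021] rows>=2.9
```

Request:
apply_moves --motion '[-0.04,0,0,0,0,0,-1,-0.04,0,-0.1,0,0,0,-1,-0.04,0,-0.2,0,0,0,0.4,0.359,0,-0.2,0,0,0,0.4,0.359,0,-0.2,0,0,0,0.4,0.359,0,-0.2,0,0,0,0.4,0.359,0,-0.2,0,0,0,0.4,0.359,0,-0.06,0,0,0,0.4,0.359,0,0,0,0,0,0.4,0.359,0,0.048,0,0,0,0.4,0.359,0,0.048,0,0,0,0.4,0.359,0,0.048,0,0,0,0.4,0.359,0,0.048,0,0,0,-1,0.359,0,0.048,0,0,0,-1,0.359,0,0.048,0,0,0,-1,0.359,0,0.048,0,0,0,-1,0.359,0,0.048,0,0,0,-1]' --grip_force 50

```text
time_s: 22.78
ee_pos: [640.0, -205.9, 13.5]
tcp_rot: [0.995, 0.097, 0.001, 0.001]
ft_force: [3.4, -3.6, 2.3]
gripper_width: 27.5
```

Request:
apply_moves --motion '[-0.009,0,-0.0204,0,0,0,-1,-0.0206,0,-0.0367,0,0,0,-1,-0.0347,0,-0.0507,0,0,0,-1,-0.051,0,-0.062,0,0,0,-1,-0.069,0,-0.0705,0,0,0,-1,-0.088,0,-0.0757,0,0,0,-1,-0.088,0,-0.0757,0,0,0,-1]'

```text
time_s: 23.65
ee_pos: [596.7, -214.4, 51.6]
tcp_rot: [0.995, 0.097, 0.001, 0.001]
ft_force: [2.6, -3.7, 2.3]
gripper_width: 25.1
```

Run:
```python
from h import *
s=robot.observe();print(R.from_euler("z",-PSI,degrees=True).apply(s["ee_pos"]-O))
h,d=hinge("far")
for off,z in((55,120),(55,38),(13,38)): go(h+d*off+[0,0,z-5],101.2)
```

```text
[66.8869737  -0.42657827 46.61823253]
[0.0865, -0.0007, -0.1366] [0.0018, -0.0018, -0.0015] rows>=1.3
[0.0862, -0.001, 0.0274] [0.0018, -0.0018, -0.0015] rows>=0.7
[0.0022, -0.0009, 0.0272] [0.0018, -0.0018, -0.0015] rows>=0.2
```

Request:
apply_moves --motion '[0,0,0,0,0,0,0.4,0,0,0,0,0,0,0.4,0,0,0,0,0,0,0.4,0,0,-0.1,0,0,0,0.4,0,0,-0.16,0,0,0,-1,0.086,0,-0.16,0,0,0,-1,0.086,0,-0.1,0,0,0,-1,0.086,0,-0.05,0,0,0,-1,0.086,0,0.028,0,0,0,-1,0.086,0,0.028,0,0,0,-1,0.07,0,0.028,0,0,0,-1,0.05,0,0.028,0,0,0,-1,0.03,0,0.028,0,0,0,-1,0.013,0,0.028,0,0,0,-1,0.004,0,0.028,0,0,0,-1,0.001,0,0.028,0,0,0,-1,0.001,0,0.028,0,0,0,-1]'

```text
time_s: 25.78
ee_pos: [600.7, -213.2, 38.0]
tcp_rot: [0.995, 0.097, 0.005, 0.001]
ft_force: [17.4, 0.8, -4.9]
gripper_width: -0.1
```

Run:
```python
from h import *
s=robot.observe();print(R.from_euler("z",-PSI,degrees=True).apply(s["ee_pos"]-O))
```

```text
[ 7.10569347e+01 -3.06289968e-02  3.29845626e+01]
```

Request:
apply_moves --motion '[0.04,0,0,0,0,0,-1,0.04,0,-0.15,0,0,0,-1,0.04,0,-0.28,0,0,0,0.4,0.14,-0.98,-0.5,0,0,-1,0.4,0.14,-0.98,-0.5,0,0,-1,0.4,0.14,-0.98,-0.5,0,0,-1,0.4,0.14,-0.98,-0.5,0,0,-1,0.4,0.14,-0.98,-0.5,0,0,-1,0.4,0.14,-0.98,-0.5,0,0,-1,0.4,0.14,-0.98,-0.5,0,0,-1,0.4,0.14,-0.98,-0.5,0,0,-1,0.4,0.14,-0.98,-0.5,0,0,-1,0.4]'

```text
time_s: 27.28
ee_pos: [569.8, 284.2, 287.4]
tcp_rot: [0.812, 0.583, 0.0, -0.0]
ft_force: [0.6, -0.7, -0.7]
gripper_width: 59.6
```

Run:
```python
from h import *
print(robot.observe()["ee_pos"])
go([570,270,290],14)
```

```text
[569.80896655 284.19312033 287.39221858]
[-0.0268, 0.0094, -0.0052] [0.0004, -0.0009, -0.5434] rows>=3.0
```

Request:
apply_moves --motion '[-0.027,0.01,0,0,0,-0.543,0.4,-0.027,0.01,0,0,0,-0.543,0.4,-0.027,0.01,0,0,0,-0.543,0.4,-0.027,0.01,0,0,0,-0.543,0.4,-0.027,0.01,0,0,0,-0.543,0.4]'

```text
time_s: 27.9
ee_pos: [571.4, 265.5, 286.4]
tcp_rot: [0.62, 0.785, -0.0, -0.0]
ft_force: [0.7, -0.3, 0.3]
gripper_width: 59.7
```

Run:
```python
from h import *
print(robot.observe()["ee_pos"])
c=cam("wrist","w4");cv2.imwrite("pics/w4c.png",cv2.resize(c["frame"][0:260,180:500],None,fx=2.3,fy=2.3,interpolation=cv2.INTER_CUBIC))
```

```text
[571.40973826 265.47528106 286.4154366 ]
```

View pics/w4c.png

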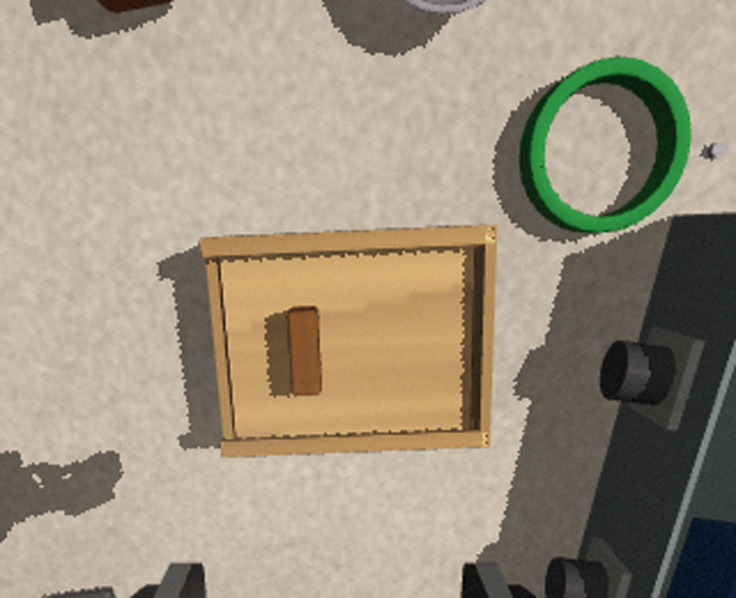

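Run:
```python
from h import *
c=load("w4");f=lambda u,v,z:pt(c,(180+(u-.5)/2.3,(v-.5)/2.3),z)
P=[f(*q,62) for q in[(201,239),(496,227),(489,446),(221,456)]]
A=lambda a,b:np.degrees(np.arctan2(*(b-a)[1::-1]))
L=lambda a,b:np.linalg.norm(a-b)
print(np.round(P,1),[round(L(P[i],P[(i+1)%4]),1) for i in range(4)],A(P[0],P[1]),A(P[3],P[2]),A(P[2],P[1])-90,A(P[3],P[0])-90)
print("centre",np.mean(P,0))
B=[f(*q,73) for q in[(289,308),(317,306),(321,394),(292,394)]]
print(np.round(B,1),[round(L(B[i],B[(i+1)%4]),1) for i in range(4)],A(B[2],B[1])-90,A(B[3],B[0])-90);b=np.mean(B,0);print("bar",b)
```

```text
[[485.8 324.2  62. ]
 [634.4 365.9  62. ]
 [667.4 250.3  62. ]
 [517.7 208.2  62. ]] [np.float64(154.3), np.float64(120.2), np.float64(155.6), np.float64(120.3)] 15.648046266832866 15.68502392157 15.965852880743967 15.369623347488954
centre [576.31560919 287.15078942  62.        ]
[[538.6 301.5  73. ]
 [552.7 306.   73. ]
 [565.4 260.4  73. ]
 [550.  256.7  73. ]] [np.float64(14.7), np.float64(47.3), np.float64(15.9), np.float64(46.3)] 15.65107755122105 14.267284885439153
bar [551.67487193 281.13131289  73.        ]
```

Run:
```python
from h import *
go([551.9,280.8,100],15.7);go([551.9,280.8,53],15.7)
```

```text
[0.0386, -0.0308, 0.3731] [-0.0003, 0.0002, -0.037] rows>=3.0
[0.0386, -0.0308, 0.4671] [-0.0003, 0.0002, -0.037] rows>=3.8
```

Request:
apply_moves --motion '[0.039,-0.031,0.2,0,0,-0.037,0.1,0.039,-0.031,0.373,0,0,-0.037,0.1,0.039,-0.031,0.373,0,0,-0.037,0.1,0.039,-0.031,0.373,0,0,-0.037,0.1,0.039,-0.031,0.42,0,0,-0.037,0.1,0.039,-0.031,0.45,0,0,-0.037,0.1,0.039,-0.031,0.466,0,0,-0.037,0.1,0.039,-0.031,0.466,0,0,-0.037,0.1,0.039,-0.031,0.466,0,0,-0.037,-0.3,0.039,-0.031,0.466,0,0,-0.037,-1,0.039,-0.031,0.466,0,0,-0.037,-1,0.039,-0.031,0.466,0,0,-0.037,-1,0.039,-0.031,0.466,0,0,-0.037,-1,0.039,-0.031,0.466,0,0,-0.037,-1]' --grip_force 50

```text
time_s: 29.7
ee_pos: [552.3, 281.8, 54.9]
tcp_rot: [0.602, 0.798, 0.001, 0.0]
ft_force: [0.7, -0.2, 4.9]
gripper_width: 15.1
```

Request:
apply_moves --motion '[0,0,-0.006,0,0,0,-1,0,0,-0.012,0,0,0,-1,0,0,-0.014,0,0,0,-1,0,0,-0.014,0,0,0,-1,0,0,-0.014,0,0,0,-1]'

```text
time_s: 30.32
ee_pos: [551.6, 281.5, 60.4]
tcp_rot: [0.602, 0.798, -0.0, -0.0]
ft_force: [-0.8, 0.3, -0.5]
gripper_width: 14.8
```

Request:
apply_moves --motion '[0,0,-0.002,0,0,0,-1,0,0,-0.002,0,0,0,-1,0,-0.006,-0.002,0,0,0,-1,0,-0.014,-0.002,0,0,0,-1,0,-0.024,-0.002,0,0,0,-1,0,-0.036,-0.002,0,0,0,-1,0,-0.036,-0.002,0,0,0,-1]'

```text
time_s: 31.2
ee_pos: [534.0, 276.5, 61.8]
tcp_rot: [0.602, 0.798, 0.0, 0.0]
ft_force: [0.8, 0.3, -0.9]
gripper_width: 14.7
```

Request:
apply_moves --motion '[0,-0.025,0,0,0,0,-1,0,-0.05,0,0,0,0,-1,0,-0.075,0,0,0,0,-1,0,-0.1,0,0,0,0,-1,0,-0.125,0,0,0,0,-1,0,-0.15,0,0,0,0,-1,0,-0.175,0,0,0,0,-1,0,-0.2,0,0,0,0,-1,0,-0.225,0,0,0,0,-1,0,-0.25,0,0,0,0,-1,0,-0.275,0,0,0,0,-1,0,-0.31,0,0,0,0,-1,0,-0.31,0,0,0,0,-1,0,-0.33,-0.01,0,0,0,-1,0,-0.33,-0.01,0,0,0,-1]'

```text
time_s: 33.08
ee_pos: [375.8, 231.5, 67.4]
tcp_rot: [0.602, 0.798, 0.001, 0.0]
ft_force: [0.6, -0.3, -1.0]
gripper_width: 14.9
```

Run:
```python
from h import *
s=robot.observe();print(s["ee_pos"],s["gripper_width"],s["ft_force"],s["torque"])
c=cam("scene","s5");cv2.imwrite("pics/s5c.png",cv2.resize(c["frame"][110:290,190:510],None,fx=2.5,fy=2.5,interpolation=cv2.INTER_CUBIC))
```

```text
[375.78288852 231.47871124  67.37840766] 14.94753478550796 [ 0.64713568 -0.29516613 -0.96768605] [-0.07350107  0.02895466 -0.00411821]
```

View pics/s5c.png

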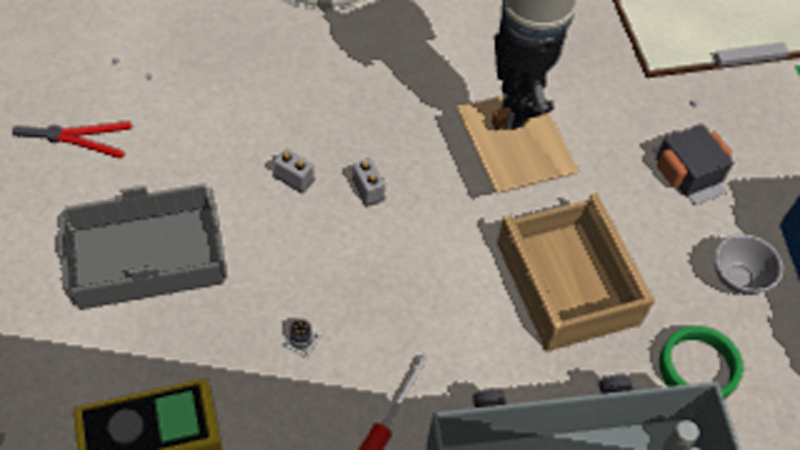

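Request:
apply_moves --motion '[0,0,0.05,0,0,0,-1,0,0,0.09,0,0,0,-1,0,0,0.105,0,0,0,-1,0,0,0.11,0,0,0,-1,0,0,0.112,0,0,0,-1,0,0,0.113,0,0,0,-1,0,0,0.113,0,0,0,-1]'

```text
time_s: 34.0
ee_pos: [376.1, 231.6, 10.8]
tcp_rot: [0.602, 0.798, 0.001, 0.0]
ft_force: [1.0, 0.5, 1.3]
gripper_width: 14.6
```

Request:
apply_moves --motion '[0,0,0,0,0,0,0.1,0,0,0,0,0,0,0.1,0,0,-0.004,0,0,0,0.1,0,0,-0.06,0,0,0,0.1,0,0,-0.16,0,0,0,0.1,-0.34,0.017,-0.56,0,0,0,0.4,-0.34,0.017,-0.56,0,0,0,0.4,-0.34,0.017,-0.56,0,0,0,0.4,-0.34,0.017,-0.56,0,0,0,0.4,-0.34,0.017,-0.56,0,0,0,0.4,-0.34,0.017,-0.56,0,0,0,0.4]'

```text
time_s: 35.38
ee_pos: [430.7, 70.1, 290.3]
tcp_rot: [0.603, 0.798, 0.0, 0.0]
ft_force: [0.7, 0.3, 0.1]
gripper_width: 60.1
```

Run:
```python
from h import *
s=robot.observe();print(s["ee_pos"],s["time_s"])
c=cam("wrist","w6");cv2.imwrite("pics/w6c.png",cv2.resize(c["frame"][0:280,130:550],None,fx=1.9,fy=1.9,interpolation=cv2.INTER_CUBIC))
```

```text
[430.71391271  70.08170857 290.27910325] 35.375
```

View pics/w6c.png

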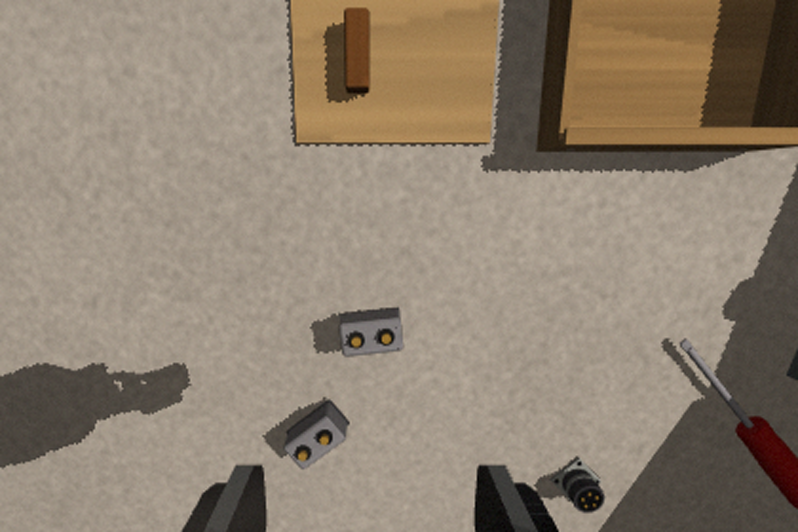

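Run:
```python
from h import *
c=load("w6");f=lambda u,v,z:pt(c,(130+(u-.5)/1.9,(v-.5)/1.9),z)
for n,a,b in(("A",(356,341),(386,338)),("B",(302,454),(324,438))):
    p,q=f(*a,48),f(*b,48);m=(p+q)/2;ang=np.degrees(np.arctan2(*(q-p)[1::-1]));print(n,m.round(1),np.linalg.norm(p-q),ang)
    for z in(130,17): go([m[0],m[1],z],ang+90)
P=[f(*q,40) for q in((342,325),(401,319),(403,350),(346,356))];print(np.mean(P,0),[np.linalg.norm(P[i]-P[(i+1)%4]).round(1) for i in range(4)])
print("con",f(588,498,34))
# place spots
Rz=R.from_euler("z",PSI,degrees=True)
for y in(-40,0,40):print(y,O+Rz.apply([0,y,0]))
```

```text
A [436.8  50.3  48. ] 21.774710334555675 21.71852681634353
[-0.0429, 0.0019, 0.3181] [-0.0016, 0.0004, 1.4031] rows>=7.9
[-0.0431, 0.0023, 0.5441] [-0.0016, 0.0004, 1.4031] rows>=7.9
B [417.  -43.5  48. ] 22.08726688326931 53.834887706065565
[-0.2125, -0.0877, 0.3181] [-0.0016, -0.0, 0.8678] rows>=4.9
[-0.2127, -0.0873, 0.5441] [-0.0016, -0.0, 0.8678] rows>=4.9
[438.44364618  49.98451161  40.        ] [np.float64(43.3), np.float64(23.5), np.float64(42.6), np.float64(23.8)]
con [647.5757759  -34.63141767  34.        ]
-40 [ 538.76937405 -266.23820621    5.        ]
0 [ 531. -227.    5.]
40 [ 523.23062595 -187.76179379    5.        ]
```

Request:
apply_moves --motion '[-0.213,-0.088,0.2,0,0,0.868,0.4,-0.213,-0.088,0.318,0,0,0.868,0.4,-0.213,-0.088,0.318,0,0,0.868,0.4,-0.213,-0.088,0.318,0,0,0.868,0.4,-0.213,-0.088,0.318,0,0,0.868,0.4,-0.213,-0.088,0.318,0,0,0.868,0.4,-0.213,-0.088,0.42,0,0,0.868,0.4,-0.213,-0.088,0.52,0,0,0.868,0.4,-0.213,-0.088,0.562,0,0,0.868,0.4,-0.213,-0.088,0.562,0,0,0.868,0.4,-0.213,-0.088,0.562,0,0,0.868,0.4,-0.213,-0.088,0.562,0,0,0.868,-1,-0.213,-0.088,0.562,0,0,0.868,-1,-0.213,-0.088,0.562,0,0,0.868,-1,-0.213,-0.088,0.562,0,0,0.868,-1,-0.213,-0.088,0.562,0,0,0.868,-1]' --grip_force 50

```text
time_s: 37.42
ee_pos: [418.3, -44.4, 10.5]
tcp_rot: [0.892, 0.453, 0.001, 0.001]
ft_force: [0.5, 0.4, 6.8]
gripper_width: 25.2
```

Run:
```python
from h import *
s=robot.observe();print(s["ee_pos"],s["gripper_width"],s["ft_force"],yaw(s)-90)
h=O+R.from_euler("z",PSI,degrees=True).apply([0,-45,0]);z=s["ee_pos"][2]
go([h[0],h[1],150],11.2);go([h[0],h[1],z+6],11.2)
```

```text
[418.29406839 -44.41978582  10.54777394] 25.211908400896412 [0.53294118 0.35338426 6.76747653] -36.16911987710753
[-0.2224, 0.4643, -0.2782] [0.0024, -0.0002, -0.7895] rows>=4.7
[-0.2227, 0.4637, -0.0113] [0.0024, -0.0002, -0.7895] rows>=4.4
```

Request:
apply_moves --motion '[0,0,-0.1,0,0,0,-1,0,0,-0.2,0,0,0,-1,0,0,-0.278,0,0,0,-1,-0.222,0.464,-0.278,0,0,-0.79,-1,-0.222,0.464,-0.278,0,0,-0.79,-1,-0.222,0.464,-0.278,0,0,-0.79,-1,-0.222,0.464,-0.278,0,0,-0.79,-1,-0.222,0.464,-0.278,0,0,-0.79,-1,-0.222,0.464,-0.278,0,0,-0.79,-1,-0.222,0.464,-0.278,0,0,-0.79,-1]'

```text
time_s: 38.67
ee_pos: [538.9, -270.1, 148.2]
tcp_rot: [0.635, 0.772, 0.0, -0.0]
ft_force: [0.3, -0.1, -1.0]
gripper_width: 25.2
```

Run:
```python
from h import *
s=robot.observe();print(s["ee_pos"],s["gripper_width"],s["ft_force"],yaw(s)-90)
h=O+R.from_euler("z",PSI,degrees=True).apply([0,-45,0])
go([h[0],h[1],16],11.2)
```

```text
[ 538.87324268 -270.06165733  148.17158748] 25.195862296482552 [ 0.26798648 -0.06499191 -0.9691446 ] 11.153721645043007
[-0.0026, 0.0013, 0.2643] [-0.0002, -0.0004, -0.0008] rows>=2.1
```

Request:
apply_moves --motion '[-0.003,0.001,0.1,0,0,0,-1,-0.003,0.001,0.18,0,0,0,-1,-0.003,0.001,0.24,0,0,0,-1,-0.003,0.001,0.26,0,0,0,-1,-0.003,0.001,0.266,0,0,0,-1,-0.003,0.001,0.266,0,0,0,-1,-0.003,0.001,0.266,0,0,0,0,-0.003,0.001,0.266,0,0,0,0,-0.003,0.001,0.266,0,0,0,0,-0.003,0.001,0.2,0,0,0,0,-0.003,0.001,0.1,0,0,0,0,-0.003,0.001,-0.2,0,0,0,0.4,-0.003,0.001,-0.2,0,0,0,0.4,-0.003,0.001,-0.2,0,0,0,0.4]'

```text
time_s: 40.42
ee_pos: [540.7, -272.7, 254.1]
tcp_rot: [0.635, 0.773, 0.001, 0.004]
ft_force: [0.5, -0.3, -0.6]
gripper_width: 59.6
```

Run:
```python
from h import *
s=robot.observe();print(s["ee_pos"],s["time_s"])
go([437.3,50.1,140],111.7);go([437.3,50.1,9],111.7)
c=cam("top","t7");f=lambda u,v:f
cv2.imwrite("pics/t7c.png",cv2.resize(c["frame"][140:290,190:450],None,fx=3,fy=3,interpolation=cv2.INTER_CUBIC))
```

```text
[ 540.71429713 -272.67297857  254.09613067] 40.425
[0.6746, -0.0786, 0.2243] [-0.0002, 0.0085, -1.6746] rows>=9.4
[0.676, -0.0801, 0.4863] [-0.0002, 0.0085, -1.6746] rows>=9.4
```

View pics/t7c.png

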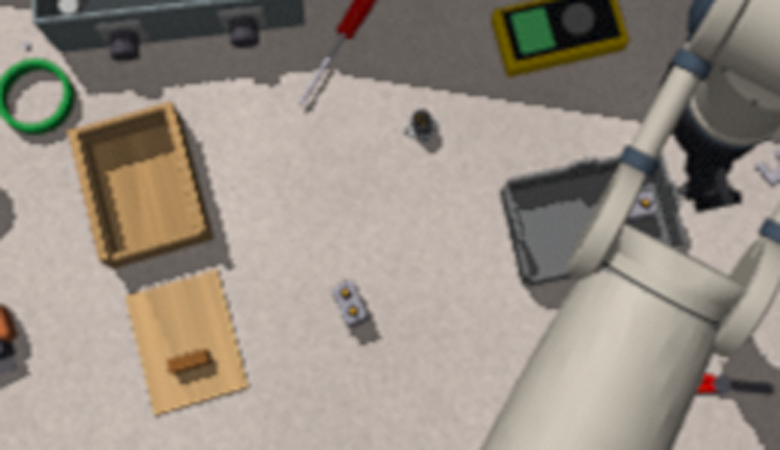

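Request:
apply_moves --motion '[0.674,-0.078,0.1,0,0,1,0.4,0.674,-0.078,0.1,0,0,1,0.4,0.674,-0.078,0.1,0,0,1,0.4,0.674,-0.078,0.1,0,0,1,0.4,0.674,-0.078,0.1,0,0,1,0.4,0.674,-0.078,0.1,0,0,1,0.4,0.674,-0.078,0.1,0,0,1,0.4]'

```text
time_s: 41.35
ee_pos: [434.8, 53.1, 196.8]
tcp_rot: [0.935, 0.354, -0.001, -0.001]
ft_force: [-0.3, 0.8, -0.2]
gripper_width: 59.6
```

Run:
```python
from h import *
s=robot.observe();print(s["ee_pos"],s["time_s"],yaw(s)-90)
go([437.3,50.1,130],-68.3);go([437.3,50.1,9],-68.3)
c=cam("wrist","w8")
im=c["frame"].astype(int)
m=((im[...,2]-im[...,0])>60)&(im[...,2]>90);m[260:]=False
n,l,st,ce=cv2.connectedComponentsWithStats(m.astype(np.uint8))
for i in range(1,n):
    if 8<st[i,4]<120: print(st[i,4],ce[i].round(1),pt(c,ce[i],48).round(1))
print(proj(c,[437,50,48]))
```

```text
[434.77431364  53.06973899 196.78164663] 41.35 -48.57000213588072
[-0.0, 0.008, 0.1336] [-0.0013, 0.0011, 0.3288] rows>=1.8
[0.0002, 0.0084, 0.3756] [-0.0013, 0.0011, 0.3288] rows>=3.0
36 [333.  172.6] [447.4  53.5  48. ]
35 [325.9 191.7] [427.2  45.3  48. ]
[328.81779118 182.06348845]
```

Request:
apply_moves --motion '[0,0.009,0.13,0,0,0.33,0.4,0,0.009,0.2,0,0,0.33,0.4,0,0.009,0.3,0,0,0.33,0.4,0,0.009,0.372,0,0,0.33,0.4,0,0.009,0.372,0,0,0.33,0.4,0,0.009,0.372,0,0,0.33,-1,0,0.009,0.372,0,0,0.33,-1,0,0.009,0.372,0,0,0.33,-1,0,0.009,0.372,0,0,0.33,-1,0,0.009,0.372,0,0,0.33,-1]'

```text
time_s: 42.65
ee_pos: [440.7, 47.3, 14.7]
tcp_rot: [0.983, 0.186, 0.002, 0.001]
ft_force: [-0.4, -0.5, 6.4]
gripper_width: 25.1
```

Run:
```python
from h import *
s=robot.observe();print(s["ee_pos"],s["gripper_width"],s["ft_force"],yaw(s)-90)
h=O+R.from_euler("z",PSI,degrees=True).apply([0,42,0])
go([h[0],h[1],150],-78.8)
```

```text
[440.743315    47.27223332  14.69161226] 25.124872244851844 [-0.38308472 -0.45179697  6.41564811] -68.56174052223885
[-0.0164, 0.4945, -0.2697] [0.0016, -0.0042, 0.1706] rows>=4.5
```

Request:
apply_moves --motion '[0,0,-0.1,0,0,0,-1,0,0,-0.2,0,0,0,-1,0,0,-0.27,0,0,0,-1,-0.016,0.495,-0.27,0,0,0.17,-1,-0.016,0.495,-0.27,0,0,0.17,-1,-0.016,0.495,-0.27,0,0,0.17,-1,-0.016,0.495,-0.27,0,0,0.17,-1,-0.016,0.495,-0.27,0,0,0.17,-1,-0.016,0.495,-0.27,0,0,0.17,-1]'

```text
time_s: 43.78
ee_pos: [521.9, -185.8, 147.1]
tcp_rot: [0.995, 0.098, -0.0, -0.0]
ft_force: [-0.0, 0.5, -0.7]
gripper_width: 25.3
```

Run:
```python
from h import *
s=robot.observe();print(s["ee_pos"],s["gripper_width"],s["ft_force"],yaw(s)-90)
h=O+R.from_euler("z",PSI,degrees=True).apply([0,42,0])
go([h[0],h[1],20],-78.8)
```

```text
[ 521.85240101 -185.83138083  147.11702276] 25.33567308943 [-0.03273153  0.5091798  -0.68836944] -78.7972760187919
[0.002, 0.0005, 0.2542] [-0.0007, 0.0003, 0.0] rows>=2.0
```

Request:
apply_moves --motion '[0,0,0.1,0,0,0,-1,0,0,0.18,0,0,0,-1,0,0,0.23,0,0,0,-1,0,0,0.245,0,0,0,-1,0,0,0.252,0,0,0,-1,0,0,0.252,0,0,0,-1]'

```text
time_s: 44.52
ee_pos: [522.7, -185.9, 22.6]
tcp_rot: [0.995, 0.098, 0.001, 0.001]
ft_force: [0.1, 0.7, -0.2]
gripper_width: 25.1
```

Request:
apply_moves --motion '[0,0,0.004,0,0,0,-1,0,0,0.008,0,0,0,-1,0,0,0.008,0,0,0,-1]'

```text
time_s: 44.9
ee_pos: [522.7, -186.3, 19.7]
tcp_rot: [0.995, 0.098, 0.001, 0.001]
ft_force: [-2.6, 2.4, 8.3]
gripper_width: 25.3
```

Request:
apply_moves --motion '[0,0,0,0,0,0,0,0,0,0,0,0,0,0,0,0,0,0,0,0,0,0,0,-0.1,0,0,0,0,0,0,-0.2,0,0,0,0,0,0,-0.36,0,0,0,0.1,0.297,-0.25,-0.36,0,0,0,0.1,0.297,-0.25,-0.36,0,0,0,0.1,0.297,-0.25,-0.36,0,0,0,0.1,0.297,-0.25,-0.36,0,0,0,0.1,0.297,-0.25,-0.36,0,0,0,0.1]'

```text
time_s: 46.28
ee_pos: [643.2, -34.1, 196.3]
tcp_rot: [0.995, 0.098, -0.001, 0.0]
ft_force: [-0.6, -0.6, 0.6]
gripper_width: 47.0
```

Run:
```python
from h import *
s=robot.observe();print(s["ee_pos"],s["time_s"],yaw(s)-90)
c=cam("wrist","w9")
print(proj(c,[647,-35,34]))
cv2.imwrite("pics/w9s.png",cv2.resize(c["frame"],None,fx=1.2,fy=1.2))
```

```text
[643.18957681 -34.06490702 196.31292775] 46.275 -78.70895356508699
[326.33564519 174.90659755]
```

View pics/w9s.png

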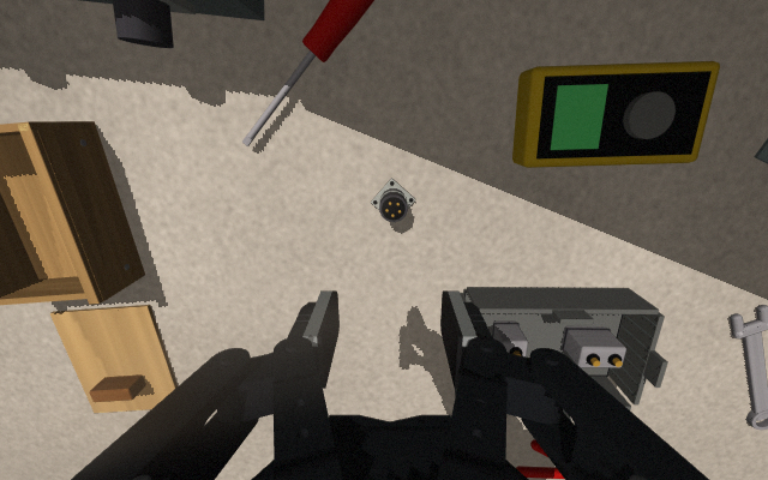

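Run:
```python
from h import *
c=load("w9");p=pt(c,(327.3,170.8),34);q=pt(c,(327.5,166.5),4);print(p,q)
go([p[0],p[1],80],-78.7);go([p[0],p[1],10],-78.7)
```

```text
[651.66575271 -35.11866872  34.        ] [649.7995192  -36.03756061   4.        ]
[0.0175, 0.0037, 0.2332] [0.0001, 0.0013, -0.0015] rows>=1.9
[0.0177, 0.0037, 0.3732] [0.0001, 0.0013, -0.0015] rows>=3.0
```

Request:
apply_moves --motion '[0.016,0.004,0.15,0,0,0,0.4,0.016,0.004,0.233,0,0,0,0.4,0.016,0.004,0.3,0,0,0,0.4,0.016,0.004,0.35,0,0,0,0.4,0.016,0.004,0.37,0,0,0,0.4,0.016,0.004,0.37,0,0,0,0.4,0.016,0.004,0.37,0,0,0,0.4,0.016,0.004,0.37,0,0,0,-1,0.016,0.004,0.37,0,0,0,-1,0.016,0.004,0.37,0,0,0,-1,0.016,0.004,0.37,0,0,0,-1,0.016,0.004,0.37,0,0,0,-1,0.016,0.004,0.37,0,0,0,-1]'

```text
time_s: 47.95
ee_pos: [652.2, -34.7, 13.4]
tcp_rot: [0.995, 0.098, 0.001, 0.0]
ft_force: [-0.3, -0.3, 5.6]
gripper_width: 24.1
```

Run:
```python
from h import *
s=robot.observe();print(s["ee_pos"],s["gripper_width"],s["ft_force"],yaw(s)-90)
go([576.3,287.2,160],-74.3)
```

```text
[652.2309621  -34.73753322  13.42980761] 24.072349736857227 [-0.30287098 -0.29339913  5.5529367 ] -78.76343629270269
[-0.0229, -0.661, -0.2935] [0.0006, -0.0018, -0.0744] rows>=5.8
```

Request:
apply_moves --motion '[0,0,-0.1,0,0,0,-1,0,0,-0.2,0,0,0,-1,0,0,-0.294,0,0,0,-1,-0.023,-0.66,-0.294,0,0,-0.074,-1,-0.023,-0.66,-0.294,0,0,-0.074,-1,-0.023,-0.66,-0.294,0,0,-0.074,-1,-0.023,-0.66,-0.294,0,0,-0.074,-1,-0.023,-0.66,-0.294,0,0,-0.074,-1,-0.023,-0.66,-0.294,0,0,-0.074,-1,-0.023,-0.66,-0.294,0,0,-0.074,-1,-0.023,-0.66,-0.294,0,0,-0.074,-1]'

```text
time_s: 49.32
ee_pos: [576.5, 285.1, 158.8]
tcp_rot: [0.991, 0.136, -0.0, 0.0]
ft_force: [0.4, -0.1, -1.0]
gripper_width: 24.8
```

Run:
```python
from h import *
s=robot.observe();print(s["ee_pos"],s["gripper_width"],s["ft_force"],yaw(s)-90)
go([576.3,287.2,22],-74.3)
```

```text
[576.50341371 285.06134496 158.84923378] 24.781465438901897 [ 0.3792176  -0.10771442 -0.96070698] -74.42135424509414
[0.0009, -0.0045, 0.2737] [0.0008, 0.0005, -0.002] rows>=2.2
```

Request:
apply_moves --motion '[0.001,-0.004,0.1,0,0,0,-1,0.001,-0.004,0.18,0,0,0,-1,0.001,-0.004,0.24,0,0,0,-1,0.001,-0.004,0.265,0,0,0,-1,0.001,-0.004,0.274,0,0,0,-1,0.001,-0.004,0.278,0,0,0,-1,0.001,-0.004,0.278,0,0,0,-1]'

```text
time_s: 50.2
ee_pos: [576.7, 288.9, 21.7]
tcp_rot: [0.991, 0.136, 0.001, -0.0]
ft_force: [0.4, -0.1, -0.9]
gripper_width: 24.1
```

Request:
apply_moves --motion '[0,0,0.004,0,0,0,-1,0,0,0.007,0,0,0,-1,0,0,0.007,0,0,0,-1]'

```text
time_s: 50.58
ee_pos: [576.4, 289.0, 18.4]
tcp_rot: [0.991, 0.136, 0.001, -0.0]
ft_force: [-2.5, -1.0, 5.5]
gripper_width: 24.2
```

Request:
apply_moves --motion '[0,0,0,0,0,0,-0.15,0,0,0,0,0,0,-0.15,0,0,0,0,0,0,-0.15,0,0,-0.1,0,0,0,-0.15,0,0,-0.2,0,0,0,-0.15,0,0,-0.4,0,0,0,0.4,-0.2,0.4,-0.5,0,0,0,0.4,-0.2,0.4,-0.5,0,0,0,0.4,-0.2,0.4,-0.5,0,0,0,0.4,-0.2,0.4,-0.5,0,0,0,0.4,-0.2,0.4,-0.5,0,0,0,0.4]'

```text
time_s: 51.95
ee_pos: [533.9, 66.3, 269.4]
tcp_rot: [0.991, 0.134, 0.002, 0.001]
ft_force: [0.3, 1.3, -0.6]
gripper_width: 59.7
```

Run:
```python
from h import *
s=robot.observe();print(s["ee_pos"],s["time_s"])
c=cam("top");d=cam("scene");cam("wrist","w10")
cv2.imwrite("pics/fin.png",np.vstack([cv2.resize(c["frame"][90:290,90:550],(690,300)),cv2.resize(d["frame"][90:290,60:520],(690,300))]))
```

```text
[533.92613658  66.30082516 269.38845601] 51.95
```

View pics/fin.png

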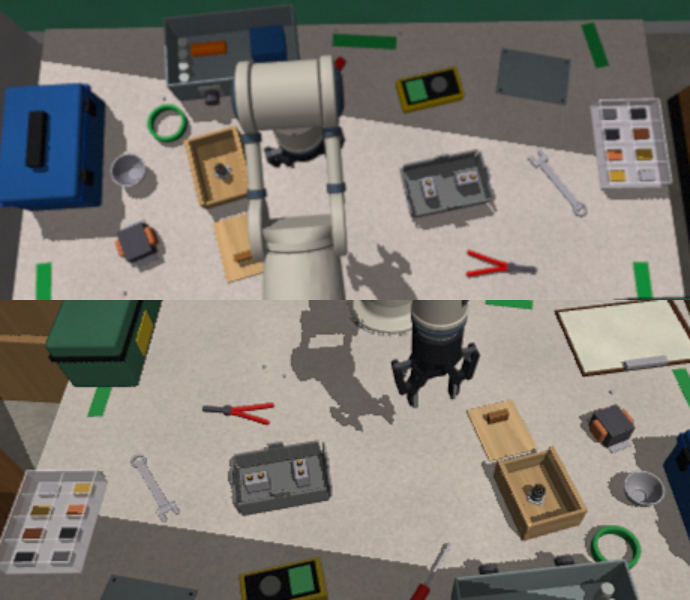

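View pics/w10.png

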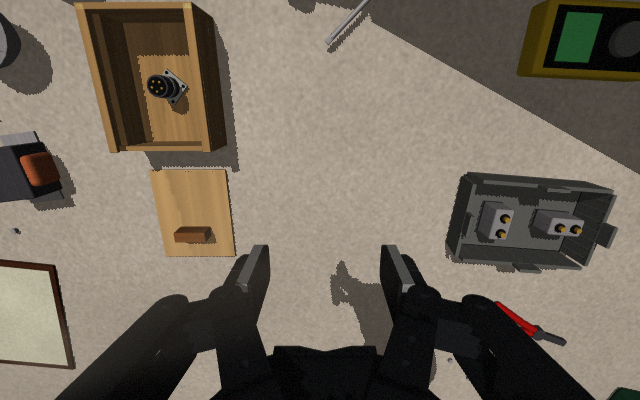

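Run:
```python
from h import *
c=load("w10")
for n in("near","far","left","right"):
  h,d=hinge(n);t=np.cross(d,[0,0,1])
  for a in(78,84,90): 
    w=d*np.cos(np.radians(a))+np.array([0,0,np.sin(np.radians(a))]);print(n,a,[proj(c,h+63*w+t*k).round(1).tolist() for k in(-15,15)])
cv2.imwrite("pics/w10c.png",cv2.resize(c["frame"][160:285,440:630],None,fx=4,fy=4,interpolation=cv2.INTER_CUBIC))
```

```text
near 78 [[538.7, 278.0], [517.3, 276.5]]
near 84 [[540.7, 274.3], [519.1, 272.8]]
near 90 [[542.4, 270.3], [520.7, 268.8]]
far 78 [[549.2, 181.0], [573.1, 182.8]]
far 84 [[548.1, 186.3], [571.9, 188.1]]
far 90 [[546.6, 191.5], [570.3, 193.3]]
left 78 [[464.4, 237.3], [469.8, 216.1]]
left 84 [[469.6, 238.0], [475.2, 216.8]]
left 90 [[474.7, 238.5], [480.4, 217.2]]
right 78 [[623.8, 227.2], [614.7, 247.9]]
right 84 [[619.7, 227.2], [610.7, 247.9]]
right 90 [[615.0, 226.9], [606.1, 247.7]]
```

View pics/w10c.png

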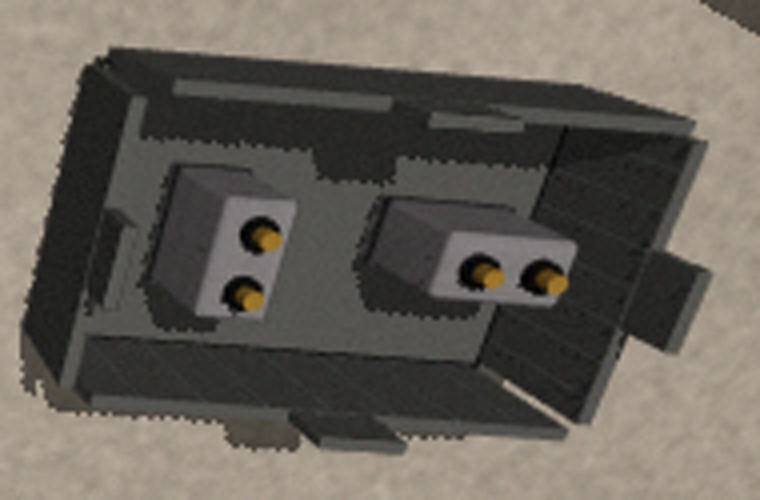

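Run:
```python
from h import *
c=load("w10")
h,d=hinge("left");t=np.cross(d,[0,0,1])
for a in(78,84,90):
    w=d*np.cos(np.radians(a))+np.array([0,0,np.sin(np.radians(a))]);print(a,[proj(c,h+45*w+t*k).round(1).tolist() for k in(-53,53)])
for off,z in((55,120),(55,38),(28,38),(20,38)): go(h+d*off+[0,0,z-5],-78.8)
```

```text
78 [[455.1, 256.2], [473.0, 183.9]]
84 [[458.6, 256.7], [476.9, 184.3]]
90 [[461.9, 257.0], [480.5, 184.7]]
[-0.143, 0.2851, 0.2918] [-0.0006, 0.0007, 0.0747] rows>=3.5
[-0.1429, 0.2852, 0.4558] [-0.0006, 0.0007, 0.0747] rows>=4.5
[-0.1471, 0.339, 0.4557] [-0.0006, 0.0007, 0.0747] rows>=4.7
[-0.1484, 0.355, 0.4557] [-0.0006, 0.0007, 0.0747] rows>=4.8
```

Request:
apply_moves --motion '[-0.143,0.285,0.1,0,0,0.075,-1,-0.143,0.285,0.2,0,0,0.075,-1,-0.143,0.285,0.292,0,0,0.075,-1,-0.143,0.285,0.292,0,0,0.075,-1,-0.143,0.285,0.292,0,0,0.075,-1,-0.143,0.285,0.39,0,0,0.075,-1,-0.143,0.285,0.456,0,0,0.075,-1,-0.143,0.285,0.456,0,0,0.075,-1,-0.144,0.3,0.456,0,0,0.075,-1,-0.145,0.315,0.456,0,0,0.075,-1,-0.146,0.33,0.456,0,0,0.075,-1,-0.147,0.338,0.456,0,0,0.075,-1,-0.147,0.343,0.456,0,0,0.075,-1,-0.147,0.343,0.456,0,0,0.075,-1]'

```text
time_s: 53.85
ee_pos: [509.2, -116.0, 38.6]
tcp_rot: [0.995, 0.097, -0.0, -0.0]
ft_force: [0.3, 0.4, -0.6]
gripper_width: -0.4
```

Run:
```python
from h import *
s=robot.observe();print(R.from_euler("z",-PSI,degrees=True).apply(s["ee_pos"]-O),s["ft_force"])
```

```text
[  0.1616047  113.13584769  33.63548867] [ 0.3457602   0.44265675 -0.63971764]
```

Request:
apply_moves --motion '[0,0.004,0,0,0,0,-1,0,0.008,0,0,0,0,-1,0,0.012,0,0,0,0,-1,0,0.012,0,0,0,0,-1]'

```text
time_s: 54.35
ee_pos: [510.4, -121.9, 38.6]
tcp_rot: [0.995, 0.097, 0.0, 0.0]
ft_force: [-1.4, -0.0, -0.1]
gripper_width: 0.0
```

Request:
apply_moves --motion '[0,0.004,0,0,0,0,-1,0,0.008,0,0,0,0,-1,0,0.008,0,0,0,0,-1]'

```text
time_s: 54.72
ee_pos: [510.6, -122.7, 38.7]
tcp_rot: [0.995, 0.098, -0.001, -0.003]
ft_force: [-3.7, 11.4, 4.5]
gripper_width: -0.1
```

Request:
apply_moves --motion '[0,-0.04,0,0,0,0,-1,0,-0.08,0,0,0,0,-1,0,-0.08,-0.15,0,0,0,-1,0,-0.08,-0.3,0,0,0,-1,0,-0.2,-0.46,0,0,0,0.4,0.06,-0.35,-0.46,0,0,0,0.4,0.06,-0.35,-0.46,0,0,0,0.4,0.06,-0.35,-0.46,0,0,0,0.4]'

```text
time_s: 55.72
ee_pos: [506.9, 55.6, 271.2]
tcp_rot: [0.995, 0.1, 0.002, -0.0]
ft_force: [-1.0, -0.2, -0.1]
gripper_width: 59.9
```

Run:
```python
from h import *
s=robot.observe();print(s["ee_pos"],s["time_s"])
c=cam("wrist","w11")
for n in("near","far","left","right"):
  h,d=hinge(n);t=np.cross(d,[0,0,1])
  for a in(80,90): 
    w=d*np.cos(np.radians(a))+np.array([0,0,np.sin(np.radians(a))]);print(n,a,[((proj(c,h+63*w+t*k)-[410,130])*4).round().tolist() for k in(-15,15)])
cv2.imwrite("pics/w11c.png",cv2.resize(c["frame"][130:280,410:610],None,fx=4,fy=4,interpolation=cv2.INTER_CUBIC))
```

```text
[506.88518292  55.5759098  271.24814005] 55.725
near 80 [[549.0, 451.0], [459.0, 450.0]]
near 90 [[559.0, 422.0], [468.0, 422.0]]
far 80 [[557.0, 51.0], [658.0, 52.0]]
far 90 [[550.0, 88.0], [650.0, 89.0]]
left 80 [[232.0, 306.0], [247.0, 215.0]]
left 90 [[267.0, 307.0], [284.0, 216.0]]
right 80 [[882.0, 218.0], [850.0, 308.0]]
right 90 [[850.0, 218.0], [819.0, 309.0]]
```

View pics/w11c.png

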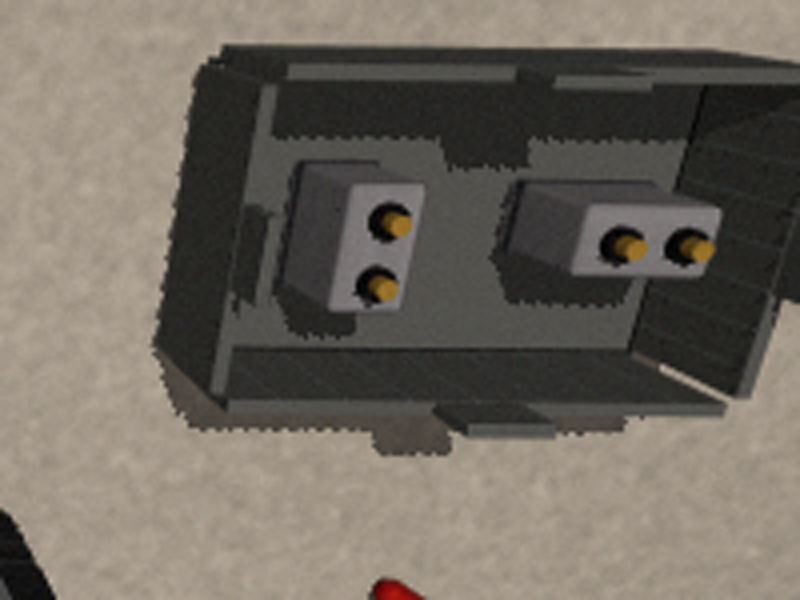

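```bash
python3 -c "
from station import robot
print(robot.close_job())"
```

```text
the job is handed in; nothing more can be done
None
```

The job is done and handed in at about 56 s of the 210 s allowed; no verdict was reported.

- **Carton:** I folded up all four sides by pinching their tabs, then pushed each from outside until it met its stop at about 10–17 N. The left and near tabs slipped out of the grip near the end of the fold, so those pushes finished them. After the capacitors were in, the left side read about 83°. I pushed it to its stop again at 11 N.
- **Spares box:** I lifted the lid about 6.5 mm and drew it out with under 1 N of measured force. It now lies flat on the bench in front of the box with its pull bar up.
- **Parts:** I found two block capacitors and one round connector on the bench. Both capacitors stand in the carton and the connector stands in the box.

**Last checks:** The final pictures show every part in place below the rims. The tools and other things look untouched, judged by eye. The near, far and right sides match upright in the images. The left side reads about 1–2° short of upright, which is within my reading error and does not agree exactly with the firm contact felt at its stop.

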